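Close the front of the tool case

TASK

Close up the tool case: take its loose wooden front out of the drying rack by the pull, tip its lower edge into the groove behind the lip at the foot of the case, then straighten it until it stands upright and flush in the opening, pull outside, and let go. Then turn the brass button on the top rail to point straight up and down, so that it overlaps the front and keeps it in. Leave the mallet, chisel, dovetailed block and the dark board in the rack where they are.

Things in the scene. Friction and masses are not known exactly. Their poses are not given: they have to be found in the camera images.
- case: Pine bench-top tool case fixed to the bench, 250 wide x 150 deep x 168 high, tools seen through its open front. Origin: centre of its underside on the bench. z up, y along its width, x points INTO the case: the open front looks to its -x. Front plane (sides, top rail) x=-75; opening y -109 to 109 mm, from the groove floor z=14 to the top rail's underside z=142; rail z 142 to 168, the case's top.
- groove (a point): Middle of the groove floor at the foot of the case's opening (case x=-67.5, y=0, z=14 mm), axes as the case's: the front's origin lies here when fully home. Behind it a dark sill and upright rebate strips with front faces at case x=-60, against which the front stops. The front cannot drop in upright under the rail: it goes in lower edge first, top leaning out 10 to 18 degrees.
- lip (a point): Middle of the top of the dark lip before the groove, at its inner edge (case x=-82.4, y=0, z=26 mm), axes as the case's. The lip runs the full width, outer face at case x=-92; its inner face slopes, from x=-82.4 at the top to x=-78.5 at the groove floor (18 degrees from vertical). The groove is thus 18.5 wide at the floor, 22.4 at the lip's top.
- front: Loose pine front, 15 thick (its x) x 210 wide (y) x 124 high (z) mm, 0.18 to 0.36 kg. Origin: centre of its underside; x runs from the pull side through to the back. Starts upright in the rack, its x along the rack's x. Once upright in the groove it stands by itself.
- front_pull (a point): Middle of the front's dark wooden pull: a flat bar 12 thick (front's x) x 20 high (z) x 112 long (y), its centre at front x=-51.5, z=104 mm (20 below the top edge), on two posts 14 wide at y=-46 and +46, with 38 clear between bar and panel. Axes as the front's.
- front_top (a point): Middle of the front's top edge, 124 above its origin; axes as the front's.
- button (a joint): Brass turn-button on the top rail, a flat bar 60 x 16 x 6 thick turning about a screw through its middle, along the case's x. 0 = upright, overlapping the front's top edge by 13 mm; 1.57 = lying along the rail. Starts at 1.35 to 1.8, clear of the opening; as it falls to 0 its button_end swings from the case's +y side down. Stiff, no spring, no stop within 1.9 rad either way; 2 to 3 N at the end turns it.
- pivot (a point): Centre of the turn-button's screw, on the button's outer face: case x=-81.5, y=0, z=155 mm; axes as the case's.
- button_end (a point): The end of the turn-button that points down when it is locked, 30 mm from the screw, on its outer face.
- rack: Fixed plywood drying rack, 150 (its x) x 190 (its y), base 15 thick, two notched battens along x at y=-65 and +65 (22 wide, tops at z=41 mm). Origin: centre of its underside. The front stands in the notches at x=-20 (19 wide, floor z=15), the spare board in those at x=+40.
- spare: Dark spare board 190 wide x 100 high x 14 thick standing in the rack behind the front; not to be disturbed. Origin: centre of its underside.
- mallet: Turned wooden carver's mallet standing on its head, 72 in diameter, 190 high; not to be disturbed. Origin: centre of its underside.
- block: Pine block with cut dovetails lying on the bench, 90 x 55 x 40 high; not to be disturbed. Origin: centre of its underside.
- chisel: Chisel lying on the bench, 248 long, handle 26 in diameter towards its -x; not to be disturbed. Origin: under its ferrule, on the bench.
There are look-alikes about, which are no part of the job. What is shaped like the front but green or orange is not meant.

How it is judged:
By the outcome, as a careful person would: the job done as asked, in the order asked, and still so for the second after the job is handed in, with the robot touching nothing.
It also fails if it takes over 61 s, if anything falls off the work surface, if the arm or the gripper's body presses on something with over 40 N, if the wrist force passes 120 N, or if a joint passes its speed limit or range.

ROBOT

A 6-joint arm with a two-finger parallel gripper is mounted at the origin on the work surface. World frame = base frame: x ahead of the robot, y to its left, z up, the work surface at z = 0. Lengths are in m, angles in rad, forces in N, time in s.
With the tool pointing down it reaches from about 0.25 to 0.775 m from the base axis. Payload 4 kg.
Tool frame: the origin (TCP) lies midway between the tips of the shut fingers; the grasp point (between the pads) lies 19 mm behind it; z points along the fingers, y is the direction in which the jaws open and shut (so a half turn about z gives the same grasp; the last joint's range is limited). The gripper opens to 94 mm and grips with 3 to 60 N. Pads are 16 mm wide; open, the fingers measure 119 mm over their backs; the gripper's body (75 mm by 177 mm) begins 78 mm behind the grasp point.
Start: joints at [1.172, 0.087, 1.371, -0, 1.684, -0.103], TCP at [0.16, 0.526, 0.206] pointing down, gripper open.
Joint ranges: [-3.1, 3.1], [-0.76, 2.03], [0.27, 2.55], [-1.08, 4.22], [0.17, 2.65], [-2.57, 2.57]. Speed limits (rad/s): [2.79, 2.79, 3.14, 3.14, 3.14, 3.14].

INTERFACE

Orientations are given as [roll, pitch, yaw] about the fixed x, y, z axes, in that order (R = Rz(yaw) Ry(pitch) Rx(roll)).
In Python, from bench import robot, cams gives the robot as it stands.
- The arm moves only by the tool step_arm, never from a script. Its argument "plan" is a list that holds one entry, the list of rows, each a list of 5 numbers: the shift along the world's x, y, z in mm, then the turn about the world's z in rad, then the opening in per cent of the stroke, from 0 (shut) to 100 (fully open). In form: [[[tx, ty, tz, turn, fingers], ...]]. A call has 1 to 8 rows; each row is the pose to reach, as a shift and turn from the pose commanded when the call began; what a row does not reach only later rows make up. A row lasts 1/12 s, in which the tool goes at most 41.7 mm and 7.16 degrees, less where a joint would pass 70% of its speed; a pose out of reach is approached as far as the arm can. A call with a gripper value outside its range is refused whole. The fingers move at their own pace and stop on an object; the grip force is fixed at half the most. Time passes only in rows, so rows that repeat a pose let the fingers close. It gives the time, the measured TCP pose, the force and the opening at its end, in the units of the state.
- robot.get_obs(): the state, without advancing time (a new reading comes with each control period).
- cams.snapshot(name): name is "scene" or "top" or "wrist"; returns a dict with "frame" (400x640x3 uint8, red, green, blue), "camera_matrix" (3x3 intrinsics, pixels), "origin" and "attitude" of the camera in the world; the wrist camera has in their place "T_tool_cam" (4x4, takes a point from camera to tool coordinates, whose origin is the TCP and whose axes are the flange's). Camera axes: x right, y down, z forward; pixel columns grow to the right and rows downward; lengths in m; the calibration is good to about 2 mm. A picture is of the moment at which its call begins: read the wrist's pose just before it. There is no depth.
- robot.close_job(): hands the job in, once; it reports no verdict.
The state is a dict: "time": time; "joint_positions": joint angles; "qvel": joint speeds; "joint_torque": joint torques, N m; "tool_pos": TCP position; "ee_rot": TCP orientation; "wrist_force": force on the tool from outside, world axes, zero at the start; "wrist_torque": the same for the moment, N m; "width": finger opening in m.
Only numpy, scipy, OpenCV 4.12 (cv2) and the standard library are available. Lean on these libraries where they do the work, as an engineer would, in place of code of your own. Each camera call takes 0.05 s, during which the arm holds its last target. There are 200 camera calls.

## Working session

There is one attempt and no reset: what is moved stays moved. The work goes in short steps, Python scripts to look and compute and a tool call to move; the robot and the scene stay as the last step left them, time stands still between calls to the robot, and variables do not carry over. Pictures are saved under pics/ and viewed, about 8 in all and at most 12, crops included, and the job is handed in when it is done.

Besides the shell and the picture viewer there is one more tool, called after "Call:" as name([rows], argument=value, ...), one row to a line, values as JSON. step_arm: Moves the arm, as the interface text tells. Its arguments: {"type":"object","properties":{"plan":{"type":"array"}},"required":["plan"]}

```bash
mkdir -p pics; ls; python3 - <<'E'
from bench import robot,cams
import cv2,numpy as np
o=robot.get_obs()
print({k:np.round(v,3) for k,v in o.items()})
for n in("scene","top"):
    s=cams.snapshot(n); cv2.imwrite(f"pics/{n}0.png",s["frame"][:,:,::-1]); print(n,s["camera_matrix"],s["origin"],s["attitude"])
E
```

```text
pics
{'time': np.float64(0.0), 'joint_positions': array([ 1.172,  0.088,  1.372, -0.   ,  1.684, -0.103]), 'qvel': array([-0.   ,  0.   , -0.001,  0.001,  0.   ,  0.001]), 'joint_torque': array([-0.0000e+00, -3.4018e+01, -3.0243e+01,  7.2000e-02,  3.3000e-02,
       -0.0000e+00]), 'tool_pos': array([0.16 , 0.526, 0.204]), 'ee_rot': array([-3.139, -0.   ,  2.846]), 'wrist_force': array([ 0.377, -0.357,  0.087]), 'wrist_torque': array([ 0.047, -0.002,  0.008]), 'width': np.float64(0.094)}
scene [[473.41583831   0.         326.03865471]
 [  0.         473.41583831 199.35461299]
 [  0.           0.           1.        ]] [ 1.24224295 -0.87668514  0.9221954 ] [-2.21255239 -0.02390686  0.80244606]
top [[477.81175496   0.         312.49460164]
 [  0.         477.81175496 198.69378953]
 [  0.           0.           1.        ]] [ 0.30690886 -0.10217929  1.3155314 ] [-3.00987907  0.00390085 -1.57971236]
```

View pics/scene0.png

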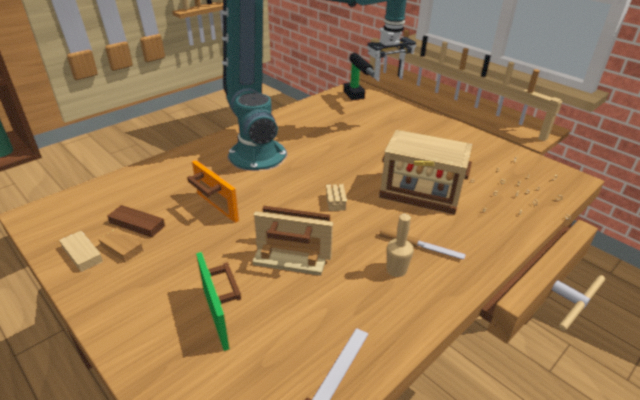

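View pics/top0.png

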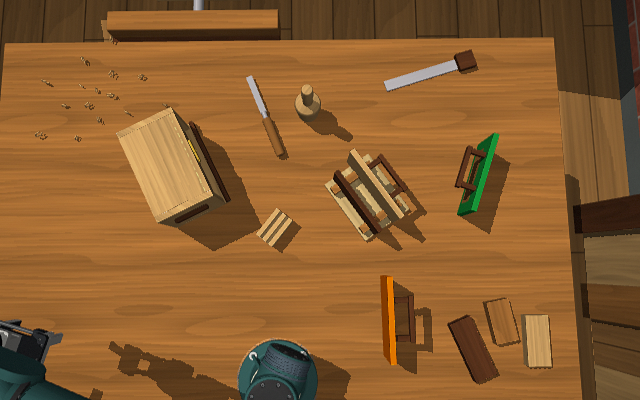

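The scene view shows the rack with the front at (293,235) and the pull facing away from the case, the case at (425,172) and the mallet at (400,245). The top view shows the case at (172,165) with its button at (195,150), and the rack at (370,195) with the front's top edge running from about (352,150) to (410,217). I'll enlarge both next.

```bash
cat > h.py <<'E'
import numpy as np,cv2
from scipy.spatial.transform import Rotation as Rn
from bench import robot,cams
def cam(n,save=None):
    o=robot.get_obs(); s=cams.snapshot(n)
    if n=="wrist":
        T=np.eye(4);T[:3,:3]=Rn.from_euler("xyz",o["ee_rot"]).as_matrix();T[:3,3]=o["tool_pos"];T=T@s["T_tool_cam"]
        R,c=T[:3,:3],T[:3,3]
    else: R,c=Rn.from_euler("xyz",s["attitude"]).as_matrix(),np.array(s["origin"])
    if save: cv2.imwrite(f"pics/{save}.png",s["frame"][:,:,::-1]); np.savez(f"pics/{save}.npz",K=s["camera_matrix"],R=R,c=c)
    return s["frame"]
def ld(n): return np.load(f"pics/{n}.npz")
def ray(n,uv):
    d=ld(n); v=d["R"]@np.linalg.solve(d["K"],[*uv,1.]); return d["c"],v/np.linalg.norm(v)
def on(n,uv,z):
    c,v=ray(n,uv); return c+v*(z-c[2])/v[2]
def two(a,ua,b,ub):
    A,B=ray(a,ua),ray(b,ub); t=np.linalg.lstsq(np.c_[A[1],-B[1]],B[0]-A[0],rcond=None)[0]
    p,q=A[0]+t[0]*A[1],B[0]+t[1]*B[1]; return (p+q)/2,np.linalg.norm(p-q)
def proj(n,p):
    d=ld(n); q=d["K"]@(d["R"].T@(np.array(p)-d["c"])); return q[:2]/q[2]
E
python3 - <<'E'
from h import *
t=cam("top","T0")[:,:,::-1]; s=cam("scene","S0")[:,:,::-1]
def crop(i,x,y,w=133,h=100): return cv2.resize(i[y:y+h,x:x+w],None,fx=3,fy=3,interpolation=cv2.INTER_CUBIC)[:300,:399]
cv2.imwrite("pics/crop1.png",np.vstack([np.hstack([crop(t,110,105),crop(t,310,145)]),np.hstack([crop(s,360,125),crop(s,230,195)])]))
E
```

```text
(no output)
```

View pics/crop1.png

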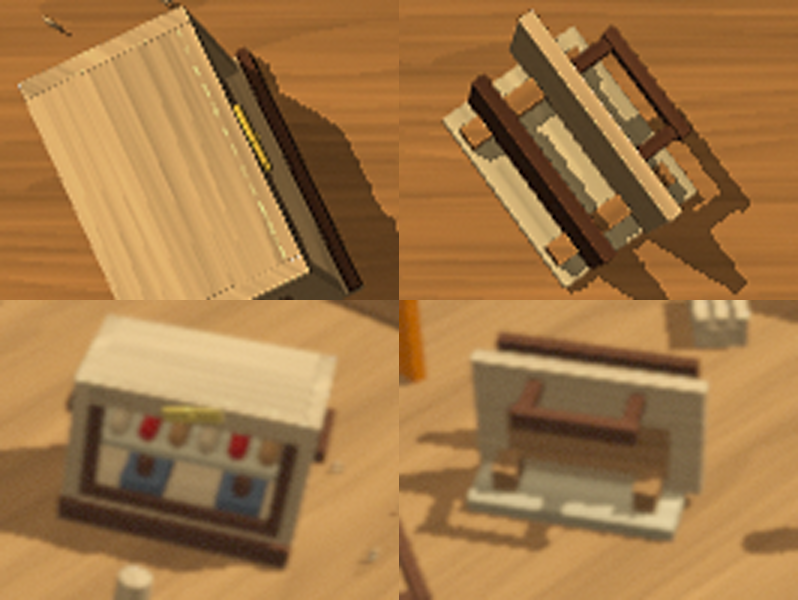

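The crops show these points:
- **Case top (top view):** front edge from crop (186,8) to (308,270), brass button at about (252,138).
- **Front (top view):** top edge from (532,10) to (681,208), pull bar from (610,30) to (690,130).
- **Scene view:** the same points at (328,425), (75,380), (707,385), (473,355), (635,437) and (511,410).

Next I triangulate them.

```bash
python3 - <<'E'
from h import *
T1=lambda x,y:(110+x/3,105+y/3); T2=lambda x,y:(310+(x-399)/3,145+y/3)
S1=lambda x,y:(360+x/3,125+(y-300)/3); S2=lambda x,y:(230+(x-399)/3,195+(y-300)/3)
P={}
for n,a,b in [("caseF_hi",T1(186,8),S1(328,425)),("caseF_lo",T1(308,270),S1(75,380)),
 ("frontTop_hi",T2(532,10),S2(707,385)),("frontTop_lo",T2(681,208),S2(473,355)),
 ("bar_hi",T2(612,30),S2(637,435)),("bar_lo",T2(690,132),S2(511,410))]:
    p,e=two("T0",a,"S0",b); P[n]=p; print(n,np.round(p*1e3),"gap",round(e*1e3,1))
for a,b in(("caseF_hi","caseF_lo"),("frontTop_hi","frontTop_lo"),("bar_hi","bar_lo")):
    d=P[b]-P[a]; print(a,"len",np.round(np.linalg.norm(d[:2])*1e3),"dir",np.degrees(np.arctan2(d[1],d[0])), "mid",np.round((P[a]+P[b])*500))
def yel(n):
    i=cv2.imread(f"pics/{n}.png"); h=cv2.cvtColor(i,cv2.COLOR_BGR2HSV); m=cv2.inRange(h,(24,150,110),(35,255,255))
    k,l,s,c=cv2.connectedComponentsWithStats(m); 
    j=[q for q in range(1,k) if s[q,4]>8]; print(n,[(s[q].tolist(),c[q].round(1)) for q in j])
    return j and c[max(j,key=lambda q:s[q,4])]
a,b=yel("T0"),yel("S0"); p,e=two("T0",a,"S0",b); print("button",p.round(4),e)
E
```

```text
caseF_hi [697. 254. 170.] gap 16.1
caseF_lo [472. 145. 166.] gap 3.6
frontTop_hi [ 591. -202.  145.] gap 7.1
frontTop_lo [ 422. -322.  144.] gap 4.0
bar_hi [ 578. -272.  122.] gap 7.1
bar_lo [ 488. -334.  129.] gap 5.7
caseF_hi len 250.0 dir -154.16530241330045 mid [584. 199. 168.]
frontTop_hi len 207.0 dir -144.5111134274062 mid [ 507. -262.  144.]
bar_hi len 109.0 dir -145.3236835959592 mid [ 533. -303.  125.]
T0 []
S0 []Traceback (most recent call last):
  File "<stdin>", line 16, in <module>
  File "h.py", line 18, in two
    A,B=ray(a,ua),ray(b,ub); t=np.linalg.lstsq(np.c_[A[1],-B[1]],B[0]-A[0],rcond=None)[0]
        ~~~^^^^^^
  File "h.py", line 14, in ray
    d=ld(n); v=d["R"]@np.linalg.solve(d["K"],[*uv,1.]); return d["c"],v/np.linalg.norm(v)
                      ~~~~~~~~~~~~~~~^^^^^^^^^^^^^^^^^
    r = gufunc(a, b, signature=signature)
ValueError: solve1: Input operand 1 has a mismatch in its core dimension 0, with gufunc signature (m,m),(m)->(m) (size 1 is different from 3)
```

Checks agree with the text: rail top 168 mm, case width 250, front width 207 (210 given), front top 144 (139 given), bar length 109 (112 given). The front's yaw is about 125° and the case's about 116°. I'll go above the front's pull and look from close by.

Call:
step_arm([
  [[120,-270,120,-0.66,100],[120,-270,120,-0.66,100],[120,-270,120,-0.66,100],[120,-270,120,-0.66,100],[120,-270,120,-0.66,100],[120,-270,120,-0.66,100],[120,-270,120,-0.66,40],[120,-270,120,-0.66,40]],
])

```text
time: 0.87
tool_pos: [0.281, 0.2536, 0.3274]
ee_rot: [3.139, 0.001, 2.184]
wrist_force: [1.0, 1.2, 1.0]
width: 0.0842
```

Call:
step_arm([
  [[120,-270,0,0,40],[120,-270,0,0,40],[120,-270,0,0,40],[120,-270,0,0,40],[120,-270,0,0,40],[120,-270,0,0,40],[120,-270,0,0,40],[120,-270,0,0,40]],
])

```text
time: 1.53
tool_pos: [0.4017, -0.0194, 0.324]
ee_rot: [-3.139, 0.001, 2.177]
wrist_force: [-0.4, -0.1, -0.5]
width: 0.038
```

Call:
step_arm([
  [[119,-269,-20,0,40],[119,-269,-20,0,40],[119,-269,-20,0,40],[119,-269,-20,0,40],[119,-269,-20,0,40],[119,-269,-20,0,40],[119,-269,-20,0,40],[119,-269,-20,0,40]],
])

```text
time: 2.2
tool_pos: [0.5204, -0.2879, 0.3001]
ee_rot: [-3.138, -0.005, 2.181]
wrist_force: [-0.7, 0.9, -2.2]
width: 0.0375
```

```bash
python3 - <<'E'
from h import *
i=cam("wrist","W1"); o=robot.get_obs(); d=ld("W1"); print(o["tool_pos"],o["ee_rot"],o["width"],o["time"],d["c"],d["R"])
u=np.array([-.817,-.576,0]);n=np.array([-.577,.817,0]);
for p in ([.507,-.262,.139],[.533,-.303,.119]): print(proj("W1",p))
E
```

```text
[ 0.51980128 -0.28546715  0.30117853] [-3.13905608 -0.00604426  2.18223134] 0.03785241285335505 2.25 [ 0.48259994 -0.2345817   0.47888536] [[ 0.81952217  0.5592071   0.1251832 ]
 [ 0.57303736 -0.79841649 -0.18482233]
 [-0.00340563  0.22320065 -0.97476657]]
[328.37820438 154.72105632]
[326.05412902 196.12782231]
```

View pics/W1.png

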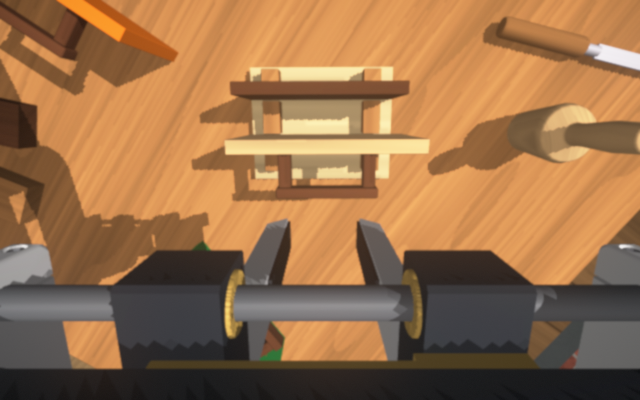

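The wrist view shows the front's top edge at rows 138–154, columns 225–428, and the pull bar at columns 276–378, rows 187–197. They line up with the jaws. I'll cast those pixels onto their heights.

```bash
python3 - <<'E'
from h import *
i=cv2.imread("pics/W1.png")
# dark-brown bar mask and light top-edge mask extents
h=cv2.cvtColor(i,cv2.COLOR_BGR2HSV)
for x in(300,330,360): print(x,[(y,*h[y,x]) for y in range(130,204,3)])
def show(n,uv,z): p=on("W1",uv,z)*1e3; print(n,p.round(1)); return p
a=show("topL",(225,146),.139);b=show("topR",(428,146),.139)
d=a-b; print("w",np.linalg.norm(d),np.degrees(np.arctan2(d[1],d[0])),"mid",(a+b)/2)
a=show("barL",(276,192),.129);b=show("barR",(378,192),.129)
d=a-b; print("w",np.linalg.norm(d),np.degrees(np.arctan2(d[1],d[0])),"mid",(a+b)/2)
# height by two views: top-edge ends vs overhead view
T2=lambda x,y:(310+(x-399)/3,145+y/3)
for w,t in(((428,138),T2(532,10)),((225,138),T2(681,208)),((428,154),T2(532,10)),((225,154),T2(681,208))): print(two("W1",w,"T0",t))
print(robot.get_obs()["tool_pos"])
E
```

```text
300 [(130, np.uint8(23), np.uint8(83), np.uint8(247)), (133, np.uint8(20), np.uint8(96), np.uint8(232)), (136, np.uint8(16), np.uint8(117), np.uint8(131)), (139, np.uint8(16), np.uint8(117), np.uint8(202)), (142, np.uint8(20), np.uint8(104), np.uint8(245)), (145, np.uint8(20), np.uint8(104), np.uint8(245)), (148, np.uint8(21), np.uint8(100), np.uint8(248)), (151, np.uint8(22), np.uint8(93), np.uint8(251)), (154, np.uint8(18), np.uint8(110), np.uint8(218)), (157, np.uint8(18), np.uint8(101), np.uint8(172)), (160, np.uint8(18), np.uint8(101), np.uint8(167)), (163, np.uint8(18), np.uint8(100), np.uint8(165)), (166, np.uint8(18), np.uint8(101), np.uint8(159)), (169, np.uint8(19), np.uint8(97), np.uint8(225)), (172, np.uint8(22), np.uint8(89), np.uint8(240)), (175, np.uint8(22), np.uint8(90), np.uint8(239)), (178, np.uint8(17), np.uint8(110), np.uint8(208)), (181, np.uint8(14), np.uint8(149), np.uint8(144)), (184, np.uint8(14), np.uint8(148), np.uint8(134)), (187, np.uint8(12), np.uint8(143), np.uint8(91)), (190, np.uint8(11), np.uint8(150), np.uint8(138)), (193, np.uint8(11), np.uint8(15
[... 2679 characters left out ...]
nt8(14), np.uint8(151), np.uint8(219))]
topL [ 415.1 -315.4  139. ]
topR [ 585.3 -196.4  139. ]
w 207.65735772195944 -145.02165199416666 mid [ 500.20551598 -255.87983923  139.        ]
barL [ 484.4 -328.5  129. ]
barR [ 575.2 -265.   129. ]
w 110.83366300466318 -144.99397352307852 mid [ 529.76838886 -296.75478514  129.        ]
(array([ 0.56931822, -0.19889081,  0.19843978]), np.float64(0.012174563424007018))
(array([ 0.41779548, -0.31041579,  0.16959216]), np.float64(0.01688290912421766))
(array([ 0.58609456, -0.20413165,  0.15331397]), np.float64(0.0004237299654744721))
(array([ 0.42075864, -0.32225369,  0.14500241]), np.float64(0.0027699415387088503))
[ 0.51980128 -0.28546715  0.30117853]
```

The front's yaw is 125.0°. The panel-to-bar distance measures 50.4 mm (51.5 given). The tool can only turn about vertical, so I'll spread the fingers between the two posts, jaws along the bar. That makes a pivot on which the front can tilt.

Call:
step_arm([
  [[-3,5,-40,0,40],[-3,5,-80,0,40],[-3,5,-115,0,40],[-3,5,-140,0,40],[-3,5,-140,0,40]],
])

```text
time: 2.67
tool_pos: [0.513, -0.2737, 0.1589]
ee_rot: [-3.138, -0.012, 2.187]
wrist_force: [0.0, 0.1, -0.4]
width: 0.0374
```

Call:
step_arm([
  [[0,0,-20,0,40],[0,0,-40,0,40],[0,0,-60,0,40],[0,0,-60,0,40]],
])

```text
time: 3.0
tool_pos: [0.5151, -0.2756, 0.1038]
ee_rot: [-3.14, -0.005, 2.187]
wrist_force: [-0.7, 0.6, -1.0]
width: 0.0379
```

```bash
python3 - <<'E'
from h import *
i=cam("wrist","W2"); o=robot.get_obs(); print(o["tool_pos"],o["ee_rot"],o["width"],o["wrist_force"])
E
```

```text
[ 0.51592838 -0.27639051  0.105787  ] [-3.14130216e+00 -1.83196821e-03  2.18689634e+00] 0.03757216048584525 [-0.04809304 -0.15758762 -0.07469591]
```

View pics/W2.png

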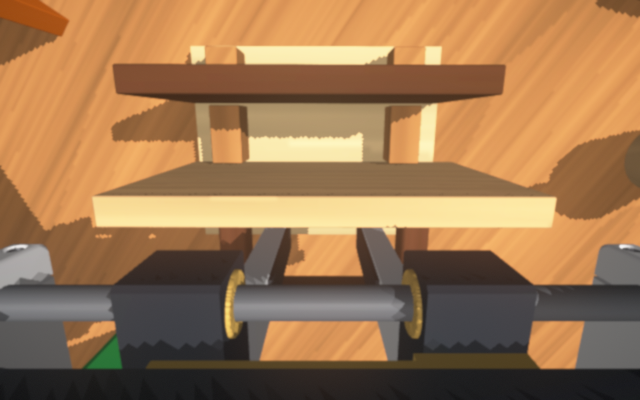

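The fingers stand between the posts (posts at columns 236 and 412, fingers at 265 and 380), centred and clear of panel and bar. I'll spread them now.

Call:
step_arm([
  [[0,0,-3,0,50],[0,0,-3,0,55],[0,0,-3,0,60],[0,0,-3,0,80],[0,0,-3,0,100],[0,0,-3,0,100],[0,0,-3,0,100]],
])

```text
time: 3.63
tool_pos: [0.5174, -0.2786, 0.1047]
ee_rot: [3.14, 0.004, 2.186]
wrist_force: [0.4, -0.5, 5.2]
width: 0.0539
```

The fingers stopped on the posts at 53.9 mm. I'll lift 14 mm and check the weight.

Call:
step_arm([
  [[0,0,5,0,100],[0,0,10,0,100],[0,0,14,0,100],[0,0,14,0,100],[0,0,14,0,100]],
])

```text
time: 4.05
tool_pos: [0.5162, -0.2778, 0.1163]
ee_rot: [-3.142, -0.0, 2.186]
wrist_force: [0.9, -0.2, -2.5]
width: 0.0539
```

Call:
step_arm([
  [[4,-5,0,0,100],[7,-10,-2,0,100],[11,-15,-5,0,100],[14,-20,-8,0,100],[14,-20,-8,0,100],[14,-20,-8,0,100]],
])

```text
time: 4.55
tool_pos: [0.5305, -0.2981, 0.1076]
ee_rot: [-3.141, -0.001, 2.186]
wrist_force: [-0.4, 1.6, -3.1]
width: 0.0538
```

```bash
python3 - <<'E'
from h import *
w=cam("wrist","W3")[:,:,::-1]; s=cam("scene","S3")[:,:,::-1]; o=robot.get_obs(); print(o["tool_pos"],o["width"],o["wrist_force"],o["wrist_torque"])
cv2.imwrite("pics/c3.png",np.hstack([cv2.resize(s[180:290,200:360],(580,400),interpolation=cv2.INTER_CUBIC)]))
E
```

```text
[ 0.53031961 -0.29811819  0.10795799] 0.05403506365155846 [-0.6034151   1.58780452 -2.35276739] [0.162073   0.14305578 0.02295644]
```

View pics/c3.png

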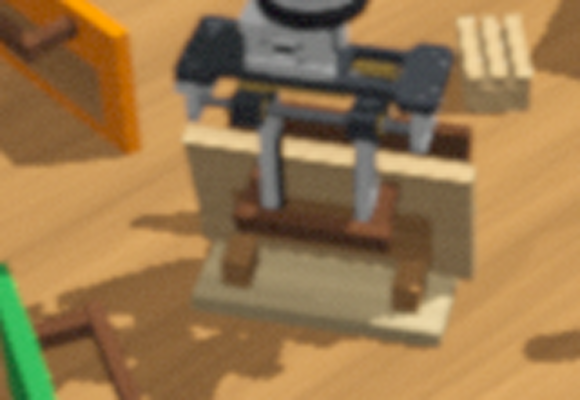

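The front is held by both posts and has tilted. Only about 1.6 N came from the notch. Lifting clear.

Call:
step_arm([
  [[0,0,10,0,100],[0,0,25,0,100],[0,0,45,0,100],[0,0,70,0,100],[0,0,95,0,100],[0,0,120,0,100],[0,0,140,0,100],[0,0,140,0,100]],
])

```text
time: 5.32
tool_pos: [0.5324, -0.2997, 0.2562]
ee_rot: [3.137, 0.013, 2.185]
wrist_force: [-0.5, -1.7, -2.2]
width: 0.0539
```

```bash
python3 - <<'E'
from h import *
w=cam("wrist","W4")[:,:,::-1]; s=cam("scene","S4")[:,:,::-1]; o=robot.get_obs(); print(o["tool_pos"],o["width"],o["wrist_force"],o["wrist_torque"])
cv2.imwrite("pics/c4.png",np.vstack([cv2.resize(w,(480,300)),cv2.resize(s[130:270,200:424],(480,300),interpolation=cv2.INTER_CUBIC)]))
E
```

```text
[ 0.53085438 -0.29851066  0.25007408] 0.05411836935236005 [ 0.46729731 -0.85831835 -3.44817584] [-0.11776796 -0.04937249  0.02316872]
```

View pics/c4.png

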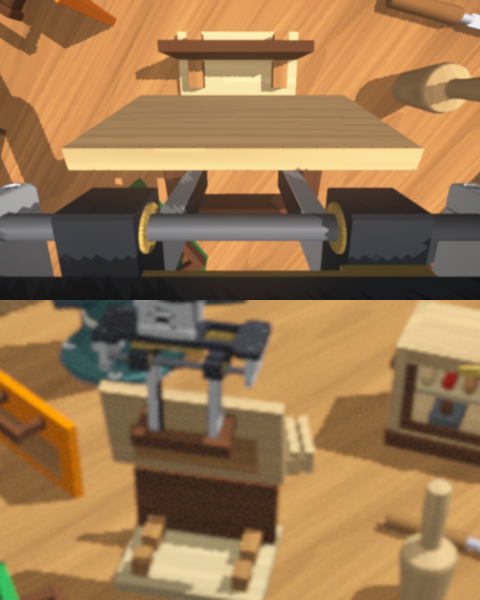

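The front hangs clear of the rack, with the spare undisturbed. In wrist pixels the back-top edge runs (87–564, row 200) and the back-bottom edge (187–467, row 127). From these I compute its pose in the tool frame.

```bash
cat > edges.py <<'E'
from h import *
def edges(n,top,bot,tcp):
    # top: back top edge (uL,uR,v); bot: back bottom edge. depth from the known 210 mm width
    d=ld(n);K=d["K"];out=[]
    for uL,uR,v in(top,bot):
        Z=K[0,0]*.21/(uR-uL); q=np.array([((uL+uR)/2-K[0,2])*Z/K[0,0],(v-K[1,2])*Z/K[1,1],Z]); out.append(d["R"]@q+d["c"])
    return out
if __name__=="__main__":
    o=np.array([.53085,-.29851,.25007])
    t,b=edges("W4",(87,564,200),(187,467,127),o); n=np.array([-.5736,.8192,0]);u=np.array([-.8192,-.5736,0])
    print("len",np.linalg.norm(t-b),"tilt",np.degrees(np.arctan2((b-t)@n,(t-b)[2])))
    for p in(t,b): print("along n,u,z rel TCP",((p-o)@n*1e3).round(1),((p-o)@u*1e3).round(1),((p-o)[2]*1e3).round(1))
    # predicted pixel rows for tilt candidates, given the panel's bar/post geometry (pivot at front x=-27.5,z=z0)
    d=ld("W4")
    for th in(8,12,14,16,18,20):
        c,s=np.cos(np.radians(th)),np.sin(np.radians(th))
        for zp in(.012,.02):
            r=[]
            for x,z in((7.5,124),(-7.5,124),(7.5,0)):
                dx,dz=(x+27.5)/1e3,(z-104)/1e3
                r.append(proj("W4",o+n*(dx*c-dz*s)+np.array([0,0,zp+dz*c+dx*s]))[1].round(0))
            print(th,zp,r)
E
python3 edges.py
```

```text
len 0.11505777734628823 tilt 13.412258572733316
along n,u,z rel TCP 29.2 -0.3 43.5
along n,u,z rel TCP 55.9 -2.5 -68.4
8 0.012 [np.float64(191.0), np.float64(220.0), np.float64(135.0)]
8 0.02 [np.float64(195.0), np.float64(226.0), np.float64(135.0)]
12 0.012 [np.float64(196.0), np.float64(224.0), np.float64(126.0)]
12 0.02 [np.float64(200.0), np.float64(230.0), np.float64(127.0)]
14 0.012 [np.float64(198.0), np.float64(226.0), np.float64(122.0)]
14 0.02 [np.float64(203.0), np.float64(232.0), np.float64(122.0)]
16 0.012 [np.float64(201.0), np.float64(228.0), np.float64(118.0)]
16 0.02 [np.float64(206.0), np.float64(234.0), np.float64(118.0)]
18 0.012 [np.float64(204.0), np.float64(230.0), np.float64(114.0)]
18 0.02 [np.float64(209.0), np.float64(236.0), np.float64(114.0)]
20 0.012 [np.float64(206.0), np.float64(232.0), np.float64(110.0)]
20 0.02 [np.float64(212.0), np.float64(239.0), np.float64(110.0)]
```

The tilt is about 12.5–13°, as planned. I'll carry it high, above the mallet, to a stand-off before the case while turning to the case's heading.

Call:
step_arm([
  [[0,0,20,0,100],[0,20,45,-0.02,100],[10,45,70,-0.05,100],[20,75,70,-0.08,100],[30,108,70,-0.11,100],[40,142,70,-0.14,100],[50,176,70,-0.16,100],[60,208,70,-0.16,100]],
])

```text
time: 6.08
tool_pos: [0.5901, -0.0881, 0.3159]
ee_rot: [-3.139, -0.002, 2.025]
wrist_force: [0.7, 0.1, -2.5]
width: 0.0539
```

Call:
step_arm([
  [[8,32,0,0,100],[16,64,0,0,100],[25,96,0,0,100],[35,128,-15,0,100],[43,155,-35,0,100],[48,172,-50,0,100],[48,176,-55,0,100],[48,176,-55,0,100]],
])

```text
time: 6.75
tool_pos: [0.6368, 0.0871, 0.2585]
ee_rot: [-3.134, -0.003, 2.028]
wrist_force: [-0.4, -0.3, -3.0]
width: 0.054
```

```bash
python3 - <<'E'
from h import *
w=cam("wrist","W5")[:,:,::-1]; o=robot.get_obs(); print(o["time"],o["tool_pos"],o["ee_rot"],o["width"],o["wrist_force"])
E
```

```text
6.8 [0.63742789 0.08583926 0.26090343] [-3.13676773e+00 -9.55782749e-04  2.02626648e+00] 0.05412584117802148 [ 0.42948142 -0.14508044 -2.19429877]
```

View pics/W5.png

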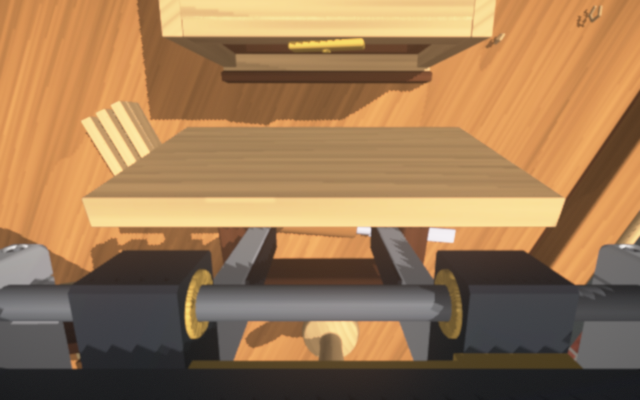

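The wrist view shows the case's top front corners at (161,37) and (493,40), the lip at columns 222–432 and rows 70–82, and the button at (327,45). The front still hangs tilted, with its bottom edge at row 127.

```bash
python3 - <<'E'
from h import *
i=cv2.imread("pics/W5.png"); h=cv2.cvtColor(i,cv2.COLOR_BGR2HSV).astype(int)
for x in(200,460): print("rail",x,[(y,h[y,x,2]) for y in range(30,46)])
for x in(260,400): print("lip",x,[(y,h[y,x,2]) for y in range(62,88)])
o=np.array([.6374,.0858,.2609])
a=on("W5",(161,37.5),.168);b=on("W5",(493,40),.168);d=(a-b)[:2];print(a,b,"w",np.linalg.norm(d)*1e3)
u=d/np.linalg.norm(d); yaw=np.arctan2(u[1],u[0])-np.pi/2; n=np.array([-np.sin(np.arctan2(u[1],u[0])-np.pi),0]) 
cy=np.arctan2(u[1],u[0]); ny=cy-np.pi/2; n=np.array([np.cos(ny),np.sin(ny)])
print("case yaw deg",np.degrees(ny)%360,"tool yaw",np.degrees(2.02627))
m=((a+b)/2)[:2]; org=m+75e-3*n; print("front mid",m,"case origin",org)
print("TCP in case x,y mm",(o[:2]-org)@n*1e3,(o[:2]-org)@u*1e3)
for nm,uv,z in(("lip back top",(327,70),.026),("lip outer top",(327,75),.026),("lipL",(222,72),.026),("lipR",(432,72),.026),("button",(327,45),.155)):
    p=on("W5",uv,z)[:2]-org; print(nm,p@n*1e3,p@u*1e3)
p,e=two("W5",(161,37.5),"T0",(110+308/3,105+270/3));print(p,e)
p,e=two("W5",(493,40),"T0",(110+186/3,105+8/3));print(p,e)
from edges import edges
t,bb=edges("W5",(89,562,197),(188,460,127),o)
for p in(t,bb): print("rel TCP",(p-o)[:2]@n*1e3,(p-o)[:2]@u*1e3,(p-o)[2]*1e3)
E
```

```text
rail 200 [(30, np.int64(248)), (31, np.int64(247)), (32, np.int64(247)), (33, np.int64(246)), (34, np.int64(245)), (35, np.int64(234)), (36, np.int64(196)), (37, np.int64(142)), (38, np.int64(114)), (39, np.int64(107)), (40, np.int64(105)), (41, np.int64(105)), (42, np.int64(108)), (43, np.int64(110)), (44, np.int64(111)), (45, np.int64(112))]
rail 460 [(30, np.int64(252)), (31, np.int64(252)), (32, np.int64(252)), (33, np.int64(252)), (34, np.int64(251)), (35, np.int64(248)), (36, np.int64(226)), (37, np.int64(168)), (38, np.int64(130)), (39, np.int64(121)), (40, np.int64(120)), (41, np.int64(119)), (42, np.int64(121)), (43, np.int64(120)), (44, np.int64(120)), (45, np.int64(118))]
lip 260 [(62, np.int64(171)), (63, np.int64(166)), (64, np.int64(159)), (65, np.int64(153)), (66, np.int64(150)), (67, np.int64(151)), (68, np.int64(152)), (69, np.int64(145)), (70, np.int64(117)), (71, np.int64(84)), (72, np.int64(77)), (73, np.int64(81)), (74, np.int64(84)), (75, np.int64(86)), (76, np.int64(88)), (77, np.int64(88)), (78, np.int64(87)), (79, np.int64(86)), (80, np.int64(81)), (81, np.in
[... 737 characters left out ...]
0.168     ] w 250.7948326853522
case yaw deg 115.7057743408192 tool yaw 116.09671915397331
front mid [0.5829292 0.1983824] case origin [0.55039796 0.2659599 ]
TCP in case x,y mm -200.06719615718046 -0.24740360047630008
lip back top -78.42317561630328 -0.9330405127078653
lip outer top -83.99894938988153 -0.9961056909034453
lipL -81.59846296247922 123.0771819394843
lipR -79.70427660898895 -124.41731755394603
button -76.79557050380467 -0.42271289444166554
[0.47015573 0.14356964 0.16806828] 0.0009032702200366887
[0.68161822 0.23814354 0.20346098] 0.005212694429267271
rel TCP 32.675678443976736 -0.0008781221478624779 33.9152144693482
rel TCP 59.94865214126809 1.5101865122627565 -83.46915625346534
```

```bash
python3 - <<'E'
from h import *
org=np.array([.5504,.2660]);ny=np.radians(115.9);n=np.array([np.cos(ny),np.sin(ny)]);u=np.array([-n[1],n[0]])
for nm,uv,z in(("block",(82,120),.04),("block",(125,100),.04),("block",(160,140),.04),("block",(120,175),.04),("chisel",(357,230),.01),("chisel",(455,238),.01)):
    p=on("W5",uv,z)[:2]-org; print(nm,p@n*1e3,p@u*1e3)
E
```

```text
block -137.33232805404052 288.4108772421173
block -114.31295848864794 234.40160291820655
block -160.18602962771487 198.38890082371287
block -202.9226106615803 252.12314044897033
chisel -282.0459959249995 -43.19866236895516
chisel -292.49634462595867 -177.39687614843223
```

The block and chisel are well clear of the path. I'll go down to just outside the lip, with the bottom edge a little above lip height, and look once more.

Call:
step_arm([
  [[-4,8,-25,0,100],[-9,18,-55,0,100],[-14,28,-85,0,100],[-18,36,-115,0,100],[-18,36,-135,0,100],[-18,36,-143,0,100],[-18,36,-143,0,100],[-18,36,-143,0,100]],
])

```text
time: 7.47
tool_pos: [0.6213, 0.1209, 0.1222]
ee_rot: [3.139, 0.001, 2.024]
wrist_force: [0.5, 0.0, -1.5]
width: 0.0542
```

```bash
python3 - <<'E'
from h import *
w=cam("wrist","W6")[:,:,::-1]; o=robot.get_obs(); print(o["time"],o["tool_pos"],o["ee_rot"],o["width"],o["wrist_force"])
E
```

```text
7.5167 [0.62193641 0.12112921 0.12324299] [3.13748171e+00 1.80279855e-03 2.02426895e+00] 0.05395258520741511 [ 0.09497058 -0.66438231 -1.93695455]
```

View pics/W6.png

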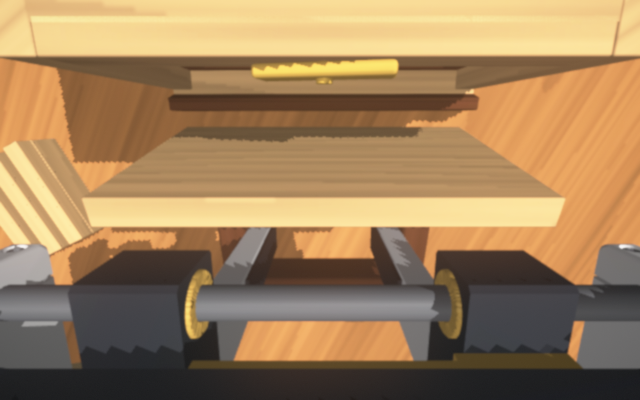

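The wrist view shows the panel's back-bottom edge at row 127, columns 187–460, and the lip ahead at rows 95–110, columns 169–478. Both are centred at column 323 and parallel. I'll work out the remaining distance.

```bash
python3 - <<'E'
from h import *
o=np.array([.62194,.12113,.12324]); ny=2.0243; n=np.array([np.cos(ny),np.sin(ny)]);u=np.array([-n[1],n[0]])
i=cv2.imread("pics/W6.png"); h=cv2.cvtColor(i,cv2.COLOR_BGR2HSV).astype(int)
for x in(200,320,440): print(x,[(y,h[y,x,2]) for y in range(88,134)])
f=lambda nm,uv,z:print(nm,((on("W6",uv,z)-o)[:2]@n*1e3).round(1),((on("W6",uv,z)-o)[:2]@u*1e3).round(1))
f("lipL inner",(169,95),.026);f("lipR inner",(478,95),.026);f("lip c",(324,95),.026)
for z in(.040,.045,.050): f("bottom back L",(187,127),z);f("bottom back R",(460,127),z)
f("rail",(324,56),.168); f("railL",(100,56),.168); f("railR",(550,56),.168)
K=ld("W6")["K"]; print("depths",K[0,0]*250/309,K[0,0]*210/273)
E
```

```text
200 [(88, np.int64(157)), (89, np.int64(158)), (90, np.int64(159)), (91, np.int64(159)), (92, np.int64(156)), (93, np.int64(139)), (94, np.int64(105)), (95, np.int64(75)), (96, np.int64(67)), (97, np.int64(69)), (98, np.int64(77)), (99, np.int64(81)), (100, np.int64(81)), (101, np.int64(80)), (102, np.int64(85)), (103, np.int64(88)), (104, np.int64(89)), (105, np.int64(89)), (106, np.int64(88)), (107, np.int64(88)), (108, np.int64(87)), (109, np.int64(85)), (110, np.int64(92)), (111, np.int64(117)), (112, np.int64(135)), (113, np.int64(139)), (114, np.int64(139)), (115, np.int64(139)), (116, np.int64(139)), (117, np.int64(139)), (118, np.int64(138)), (119, np.int64(139)), (120, np.int64(138)), (121, np.int64(138)), (122, np.int64(138)), (123, np.int64(138)), (124, np.int64(137)), (125, np.int64(135)), (126, np.int64(125)), (127, np.int64(111)), (128, np.int64(104)), (129, np.int64(102)), (130, np.int64(102)), (131, np.int64(104)), (132, np.int64(105)), (133, np.int64(106))]
320 [(88, np.int64(167)), (89, np.int64(167)), (90, np.int64(169)), (91, np.int64(171)), (92, np.int64(166)), (
[... 1468 characters left out ...]
), (116, np.int64(146)), (117, np.int64(147)), (118, np.int64(148)), (119, np.int64(149)), (120, np.int64(160)), (121, np.int64(193)), (122, np.int64(224)), (123, np.int64(235)), (124, np.int64(236)), (125, np.int64(234)), (126, np.int64(222)), (127, np.int64(194)), (128, np.int64(179)), (129, np.int64(178)), (130, np.int64(175)), (131, np.int64(172)), (132, np.int64(172)), (133, np.int64(174))]
lipL inner 82.8 124.6
lipR inner 82.8 -122.3
lip c 82.8 0.9
bottom back L 58.2 107.0
bottom back R 58.2 -104.5
bottom back L 58.4 104.9
bottom back R 58.4 -102.5
bottom back L 58.5 102.9
bottom back R 58.5 -100.4
rail 88.4 1.6
railL 88.3 85.7
railR 88.4 -83.5
depths 266.8861100384864 253.747101544284
```

Rail and lip agree to about 2 mm, which puts the TCP at case x ≈ −164. The front-bottom corner lies 44 mm ahead of the TCP, so I go 43.5 mm forward and then down.

Call:
step_arm([
  [[-7,14,0,0,100],[-13,27,0,0,100],[-19,39,0,0,100],[-19,39,0,0,100],[-19,39,0,0,100]],
])

```text
time: 7.93
tool_pos: [0.6017, 0.1622, 0.1219]
ee_rot: [3.139, 0.002, 2.028]
wrist_force: [1.6, -1.9, -1.4]
width: 0.054
```

Call:
step_arm([
  [[0,0,-6,0,100],[0,0,-12,0,100],[0,0,-18,0,100],[0,0,-18,0,100]],
])

```text
time: 8.27
tool_pos: [0.5997, 0.1611, 0.0996]
ee_rot: [-3.137, -0.002, 2.026]
wrist_force: [0.7, 0.2, -3.0]
width: 0.054
```

Nothing touches with the corner below lip height, so it is inside the lip. Easing down to the groove floor.

Call:
step_arm([
  [[0,0,-2,0,100],[0,0,-4,0,100],[0,0,-4,0,100],[0,0,-4,0,100]],
])

```text
time: 8.6
tool_pos: [0.6013, 0.1612, 0.0985]
ee_rot: [-3.142, -0.0, 2.026]
wrist_force: [0.2, -1.2, -2.8]
width: 0.054
```

Call:
step_arm([
  [[0,0,-2,0,100],[0,0,-4,0,100],[0,0,-4,0,100],[0,0,-4,0,100]],
])

```text
time: 8.93
tool_pos: [0.602, 0.1606, 0.0971]
ee_rot: [3.139, 0.002, 2.026]
wrist_force: [-2.1, -1.9, 5.5]
width: 0.0543
```

Floor contact came at the expected height (TCP 97 mm). Now I straighten it along the arc.

Call:
step_arm([
  [[-2,4,1,0,100],[-4,8,2,0,100],[-6,12,3,0,100],[-8,16,4,0,100],[-9,19,5,0,100],[-10,20,5,0,100],[-10,20,5,0,100]],
])

```text
time: 9.52
tool_pos: [0.5931, 0.18, 0.1027]
ee_rot: [3.137, 0.005, 2.025]
wrist_force: [-0.4, -3.0, 7.0]
width: 0.0542
```

Call:
step_arm([
  [[-1,2,0,0,100],[-2,4,0,0,100],[-3,6,0,0,100],[-3,6,0,0,100],[-3,6,0,0,100]],
])

```text
time: 9.93
tool_pos: [0.5914, 0.1835, 0.1032]
ee_rot: [3.137, 0.009, 2.024]
wrist_force: [1.6, -9.8, 8.4]
width: 0.0541
```

```bash
python3 - <<'E'
from h import *
w=cam("wrist","W7")[:,:,::-1]; s=cam("scene","S7")[:,:,::-1]; o=robot.get_obs(); print(o["time"],o["tool_pos"],o["ee_rot"],o["width"],o["wrist_force"],o["wrist_torque"])
cv2.imwrite("pics/c7.png",np.vstack([cv2.resize(w,(480,300)),cv2.resize(s[100:240,330:554],(480,300),interpolation=cv2.INTER_CUBIC)]))
E
```

```text
10.0333 [0.59137727 0.18351141 0.10322745] [3.13685791 0.00917175 2.02418796] 0.053919389066184785 [ 1.43864312 -9.40716018  6.97322569] [-1.94544562 -0.15192068  0.181283  ]
```

View pics/c7.png

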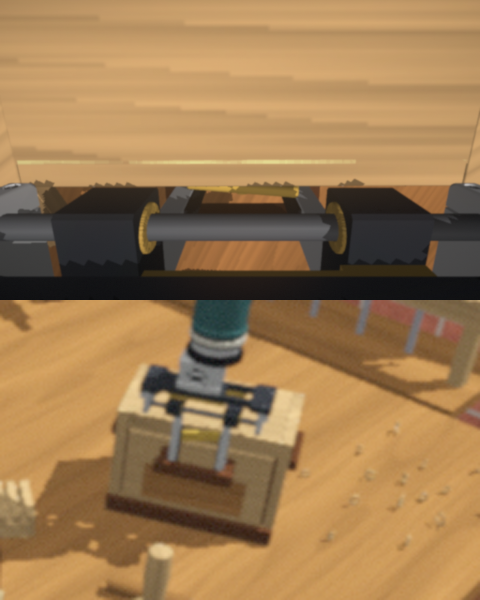

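The front looks flush in the opening, and a 10 N push at the stop no longer moves it. I'll back off the push, fold the fingers in and rise out.

Call:
step_arm([
  [[1,-1,0,0,90],[2,-3,0,0,50],[2,-3,0,0,40],[2,-3,0,0,40],[2,-3,0,0,40]],
])

```text
time: 10.45
tool_pos: [0.5917, 0.183, 0.1031]
ee_rot: [3.138, 0.004, 2.025]
wrist_force: [-2.2, -5.3, 8.1]
width: 0.054
```

Call:
step_arm([
  [[0,0,8,0,40],[0,0,20,0,40],[0,0,40,0,40],[0,0,65,0,40],[0,0,90,0,30],[0,0,115,0,15],[0,0,115,0,0],[0,0,115,0,0]],
])

```text
time: 11.12
tool_pos: [0.5912, 0.1851, 0.2176]
ee_rot: [3.136, 0.0, 2.027]
wrist_force: [0.6, -0.0, -0.8]
width: 0.0144
```

The fingers had not yet moved when the lift began, so I check the front. No weight is on the tool now.

```bash
python3 - <<'E'
from h import *
w=cam("wrist","W8")[:,:,::-1]; s=cam("scene","S8")[:,:,::-1]; t=cam("top","T8"); o=robot.get_obs(); print(o["time"],o["tool_pos"],o["ee_rot"],o["width"],o["wrist_force"])
cv2.imwrite("pics/c8.png",np.vstack([cv2.resize(w,(480,300)),cv2.resize(s[115:215,360:520],(480,300),interpolation=cv2.INTER_CUBIC)]))
E
```

```text
11.2667 [0.58946467 0.18432759 0.21270314] [-3.13874348e+00 -1.20595383e-03  2.02621403e+00] 0.00249661935810203 [-0.60404819 -0.2502342  -0.06616043]
```

View pics/c8.png

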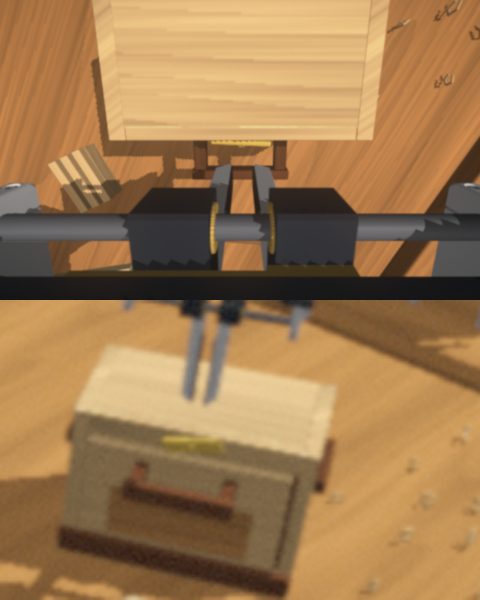

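The front stands in the opening with its top edge under the rail and the pull outside. The button still lies along the rail at about wrist (320,190). I'll check the front's seating and locate the button relative to the tool.

```bash
python3 - <<'E'
from h import *
o=np.array([.58946,.18433,.2127]); ny=2.0262; n=np.array([np.cos(ny),np.sin(ny)]);u=np.array([-n[1],n[0]])
i=cv2.imread("pics/W8.png"); h=cv2.cvtColor(i,cv2.COLOR_BGR2HSV).astype(int)
m=((h[...,0]>20)&(h[...,0]<34)&(h[...,1]>140)).astype(np.uint8); m[:178]=0;m[205:]=0;m[:,:240]=0;m[:,400:]=0
k,l,s,c=cv2.connectedComponentsWithStats(m); print([(s[q].tolist(),c[q].round(1)) for q in range(1,k) if s[q,4]>20])
for x in(200,320,450): print("rail",x,[(y,h[y,x,2]) for y in range(178,200)])
x=285; print("bar",[(y,*h[y,x]) for y in range(215,250,2)])
def f(nm,uv,z):
    p=(on("W8",uv,z)-o)[:2]; print(nm,"n %.1f u %.1f"%(p@n*1e3,p@u*1e3))
for x in(160,320,480): f("rail",(x,186.5),.168)
f("barL",(257,230),.128);f("barR",(384,230),.128)
for v in (226,230,234,238): f("bar row%d"%v,(320,v),.128)
f("button",(320,190),.16);f("bL",(277,190),.155);f("bR",(363,190),.155)
E
```

```text
[([297, 188, 63, 6, 185], array([332.5, 190.3]))]
rail 200 [(178, np.int64(226)), (179, np.int64(227)), (180, np.int64(227)), (181, np.int64(227)), (182, np.int64(227)), (183, np.int64(225)), (184, np.int64(225)), (185, np.int64(221)), (186, np.int64(194)), (187, np.int64(153)), (188, np.int64(128)), (189, np.int64(124)), (190, np.int64(124)), (191, np.int64(123)), (192, np.int64(123)), (193, np.int64(123)), (194, np.int64(123)), (195, np.int64(124)), (196, np.int64(124)), (197, np.int64(123)), (198, np.int64(123)), (199, np.int64(122))]
rail 320 [(178, np.int64(216)), (179, np.int64(220)), (180, np.int64(223)), (181, np.int64(225)), (182, np.int64(226)), (183, np.int64(226)), (184, np.int64(225)), (185, np.int64(222)), (186, np.int64(195)), (187, np.int64(162)), (188, np.int64(168)), (189, np.int64(209)), (190, np.int64(227)), (191, np.int64(225)), (192, np.int64(209)), (193, np.int64(181)), (194, np.int64(167)), (195, np.int64(166)), (196, np.int64(147)), (197, np.int64(122)), (198, np.int64(114)), (199, np.int64(113))]
rail 450 [(178, np.int64(228)), (179, np.int64(231)), (180, np
[... 886 characters left out ...]
8)), (233, np.int64(9), np.int64(38), np.int64(108)), (235, np.int64(7), np.int64(21), np.int64(110)), (237, np.int64(9), np.int64(16), np.int64(111)), (239, np.int64(9), np.int64(16), np.int64(111)), (241, np.int64(6), np.int64(12), np.int64(109)), (243, np.int64(5), np.int64(14), np.int64(106)), (245, np.int64(11), np.int64(25), np.int64(83)), (247, np.int64(11), np.int64(26), np.int64(78)), (249, np.int64(11), np.int64(29), np.int64(70))]
rail n 18.1 u 113.8
rail n 18.0 u 1.1
rail n 17.9 u -112.3
barL n -28.5 u 55.2
barR n -28.6 u -53.6
bar row226 n -24.9 u 1.3
bar row230 n -28.5 u 1.3
bar row234 n -32.2 u 1.3
bar row238 n -35.8 u 1.3
button n 13.7 u 1.1
bL n 12.6 u 33.3
bR n 12.5 u -31.1
```

```bash
python3 - <<'E'
from h import *
o=np.array([.58946,.18433,.2127]); ny=2.0262; n=np.array([np.cos(ny),np.sin(ny)])
h=cv2.cvtColor(cv2.imread("pics/W8.png"),cv2.COLOR_BGR2HSV).astype(int)
for x in(275,320,374): print(x,[(y,*map(int,h[y,x])) for y in range(194,246,2)])
for v in(218,222,226,230,234): print(v,[round(float((on("W8",(320,v),z)-o)[:2]@n*1e3-93),1) for z in(.108,.128)])
for x,z in((-113,.108),(-113,.128),(-125,.128)):
    q=o.copy(); q[:2]+=n*(x+93)/1e3; q[2]=z; print(x,z,proj("W8",q))
E
```

```text
275 [(194, 14, 139, 75), (196, 14, 141, 74), (198, 14, 141, 74), (200, 13, 141, 83), (202, 13, 145, 86), (204, 13, 144, 85), (206, 13, 149, 84), (208, 12, 142, 86), (210, 13, 145, 88), (212, 13, 148, 88), (214, 12, 147, 87), (216, 12, 147, 87), (218, 13, 148, 86), (220, 12, 148, 86), (222, 12, 149, 82), (224, 12, 145, 79), (226, 12, 151, 76), (228, 11, 150, 102), (230, 10, 153, 110), (232, 11, 150, 109), (234, 11, 151, 108), (236, 11, 153, 107), (238, 12, 153, 107), (240, 14, 155, 166), (242, 14, 155, 181), (244, 14, 154, 181)]
320 [(194, 20, 157, 167), (196, 17, 153, 147), (198, 15, 148, 114), (200, 14, 147, 113), (202, 14, 147, 113), (204, 14, 146, 115), (206, 14, 149, 118), (208, 14, 152, 161), (210, 14, 154, 187), (212, 14, 153, 185), (214, 14, 154, 182), (216, 14, 153, 180), (218, 14, 153, 180), (220, 14, 153, 138), (222, 13, 142, 72), (224, 12, 140, 69), (226, 12, 144, 78), (228, 11, 149, 106), (230, 11, 151, 115), (232, 11, 151, 115), (234, 11, 151, 113), (236, 10, 152, 111), (238, 12, 152, 116), (240, 14, 153, 173), (242, 14, 154, 182), (244, 14, 154, 181)]
374 [(194, 13, 142, 86), (196, 12, 147, 106), (198, 12, 147, 113), (200, 12, 147, 113), (202, 12, 148, 112), (204, 12, 149, 111), (206, 12, 149, 111), (208, 12, 149, 111), (210, 12, 149, 111), (212, 12, 151, 110), (214, 11, 151, 110), (216, 11, 152, 109), (218, 11, 152, 109), (220, 12, 149, 111), (222, 11, 148, 112), (224, 11, 149, 111), (226, 11, 148, 95), (228, 12, 149, 111), (230, 11, 150, 119), (232, 11, 151, 118), (234, 11, 152, 116), (236, 11, 152, 116), (238, 12, 153, 122), (240, 14, 155, 186), (242, 14, 153, 198), (244, 14, 154, 199)]
218 [-117.1, -110.8]
222 [-120.9, -114.4]
226 [-124.7, -117.9]
230 [-128.6, -121.5]
234 [-132.5, -125.2]
-113 0.108 [321.46154479 213.73405945]
-113 0.128 [321.48777314 220.47643551]
-125 0.128 [321.49570622 233.81873424]
```

The bar's top face sits at rows 227–239. Flush would put it at about 220–234, so the front may have been pulled out up to 5 mm as the fingers rose. I'll push the pull home from outside with shut fingers.

Call:
step_arm([
  [[8,-16,0,0,0],[16,-34,0,0,0],[25,-52,0,0,0],[25,-52,-30,0,0],[25,-52,-60,0,0],[25,-52,-90,0,0],[25,-52,-100,0,0],[25,-52,-100,0,0]],
])

```text
time: 11.93
tool_pos: [0.6119, 0.1318, 0.1085]
ee_rot: [-3.131, -0.004, 2.026]
wrist_force: [-0.1, 0.4, -0.5]
width: 0.0006
```

Call:
step_arm([
  [[-1,2,0,0,0],[-2,4,0,0,0],[-3,6,0,0,0],[-4,8,0,0,0],[-4,8,0,0,0],[-4,8,0,0,0]],
])

```text
time: 12.43
tool_pos: [0.6117, 0.1405, 0.1157]
ee_rot: [3.14, 0.001, 2.026]
wrist_force: [0.4, 0.5, -0.9]
width: 0.0003
```

Call:
step_arm([
  [[0,1,0,0,0],[-1,2,0,0,0],[-1,3,0,0,0],[-2,4,0,0,0],[-2,4,0,0,0]],
])

```text
time: 12.85
tool_pos: [0.6092, 0.1443, 0.1145]
ee_rot: [3.142, -0.0, 2.026]
wrist_force: [0.8, -0.7, 0.2]
width: 0.0002
```

Call:
step_arm([
  [[0,1,0,0,0],[-1,2,0,0,0],[-1,3,0,0,0],[-2,4,0,0,0],[-2,4,0,0,0]],
])

```text
time: 13.27
tool_pos: [0.6087, 0.1459, 0.1146]
ee_rot: [3.141, 0.005, 2.025]
wrist_force: [4.2, -5.2, -1.4]
width: 0.0002
```

Call:
step_arm([
  [[0,1,0,0,0],[-1,2,0,0,0],[-1,3,0,0,0],[-1,3,0,0,0]],
])

```text
time: 13.6
tool_pos: [0.6086, 0.1461, 0.1145]
ee_rot: [3.141, 0.01, 2.023]
wrist_force: [5.5, -11.3, -1.7]
width: 0.0002
```

A firm stop met at once with under 1 mm of travel, up to 12 N, so the front is home. I back off and go above the button's +y end.

Call:
step_arm([
  [[2,-5,0,0,0],[5,-12,0,0,0],[5,-12,30,0,0],[5,-12,70,0,0],[5,-12,100,0,0],[-10,10,100,0,0],[-25,20,100,0,0],[-39,28,100,0,0]],
])

```text
time: 14.27
tool_pos: [0.5669, 0.1806, 0.2155]
ee_rot: [3.14, -0.001, 2.027]
wrist_force: [0.1, 0.2, 0.2]
width: 0.0003
```

Call:
step_arm([
  [[0,0,0,0,0],[0,0,0,0,0],[0,0,0,0,0]],
])

```text
time: 14.52
tool_pos: [0.5676, 0.1789, 0.2144]
ee_rot: [3.142, -0.0, 2.026]
wrist_force: [-0.1, -0.4, 0.5]
width: 0.0001
```

```bash
cat > chk.py <<'E'
from h import *
import sys
nm=sys.argv[1]; o_=robot.get_obs(); cam("wrist",nm); o=robot.get_obs()["tool_pos"]; ny=o_["ee_rot"][2]; n=np.array([np.cos(ny),np.sin(ny)]);u=np.array([-n[1],n[0]])
print("t",o_["time"],"tcp",o.round(4),"yaw",round(ny,4),"F",o_["wrist_force"].round(1))
h=cv2.cvtColor(cv2.imread(f"pics/{nm}.png"),cv2.COLOR_BGR2HSV).astype(int)
m=((h[...,0]>20)&(h[...,0]<34)&(h[...,1]>140)).astype(np.uint8)
k,l,s,c=cv2.connectedComponentsWithStats(m); print("yellow",[(s[q].tolist(),c[q].round(1).tolist()) for q in range(1,k) if s[q,4]>25])
org=np.array([.55040,.26596])
def f(uv,z):
    p=(on(nm,uv,z)-o)[:2]; return round(float(p@n*1e3),1),round(float(p@u*1e3),1)
cols=[int(a) for a in sys.argv[2:]]
for x in cols:
    v=h[:,x,2]; e=[(y,int(v[y]),int(v[y+2])) for y in range(150,250) if abs(v[y+2]-v[y])>22]
    print("col",x,e)
E
python3 chk.py W9 150 250 400 500; python3 - <<'E'
import sys; sys.path.insert(0,'.')
from h import *
i=cv2.imread('pics/W9.png'); print(i.shape)
E
```

```text
t 14.5167 tcp [0.5678 0.1788 0.2142] yaw 2.0258 F [-0.1 -0.4  0.5]
yellow [([330, 196, 16, 3, 33], [338.2, 197.2]), ([347, 196, 48, 5, 151], [372.6, 198.4])]
col 150 [(241, 163, 136)]
col 250 [(192, 223, 189), (193, 218, 156), (194, 189, 134), (195, 156, 122), (242, 114, 145), (243, 120, 174), (244, 145, 187), (247, 190, 161), (248, 184, 113), (249, 161, 64)]
col 400 [(192, 226, 193), (193, 221, 158), (194, 193, 127), (195, 158, 98), (196, 127, 84), (246, 110, 155), (247, 122, 158), (248, 155, 118), (249, 158, 67)]
col 500 [(193, 229, 191)]
(400, 640, 3)
```

I'm at case x ≈ −88.5, y ≈ +21, above the button's +y end. I push down step by step.

Call:
step_arm([
  [[0,0,-20,0,0],[0,0,-40,0,0],[0,0,-50,0,0],[0,0,-54,0,0],[0,0,-54,0,0]],
])

```text
time: 14.98
tool_pos: [0.567, 0.1786, 0.1591]
ee_rot: [-3.139, -0.001, 2.025]
wrist_force: [-0.4, 0.2, -0.1]
width: 0.0005
```

Call:
step_arm([
  [[0,0,-2,0,0],[0,0,-4,0,0],[0,0,-6,0,0],[0,0,-6,0,0]],
])

```text
time: 15.32
tool_pos: [0.5682, 0.1792, 0.1564]
ee_rot: [3.139, 0.001, 2.026]
wrist_force: [-0.5, 0.0, 3.5]
width: 0.0003
```

Call:
step_arm([
  [[0,0,-2,0,0],[0,0,-4,0,0],[0,0,-6,0,0],[0,0,-8,0,0],[0,0,-10,0,0],[0,0,-10,0,0]],
])

```text
time: 15.82
tool_pos: [0.5686, 0.1792, 0.1547]
ee_rot: [3.132, 0.003, 2.026]
wrist_force: [-9.9, -3.0, 28.3]
width: 0.0005
```

```bash
python3 chk.py W10
```

```text
t 15.8167 tcp [0.5686 0.1792 0.1547] yaw 2.0261 F [-9.9 -3.  28.3]
yellow []
```

The button jammed about 17° down with 28 N on it: its end meets the front's top edge. So the front's top still stands proud, as the bar rows suggested. I back off and look from outside.

Call:
step_arm([
  [[0,0,10,0,0],[0,0,30,0,0],[0,0,60,0,0],[10,-25,75,0,0],[22,-55,85,0,0],[38,-85,100,0,0],[52,-100,115,0,0],[66,-100,115,0,0]],
])

```text
time: 16.53
tool_pos: [0.6353, 0.0755, 0.2638]
ee_rot: [3.136, 0.004, 2.021]
wrist_force: [0.2, -0.1, 0.0]
width: 0.0006
```

Call:
step_arm([
  [[0,0,0,0,0],[0,0,0,0,0],[0,0,0,0,0]],
])

```text
time: 16.78
tool_pos: [0.6326, 0.0797, 0.2586]
ee_rot: [-3.14, -0.001, 2.027]
wrist_force: [-0.3, -0.3, -0.2]
width: 0.0003
```

```bash
python3 - <<'E'
from h import *
w=cam("wrist","W11")[:,:,::-1]; s=cam("scene","S11")[:,:,::-1]; t=cam("top","T11"); o=robot.get_obs(); print(o["time"],o["tool_pos"],o["ee_rot"],o["wrist_force"])
cv2.imwrite("pics/c11.png",np.vstack([cv2.resize(w[0:150,110:530],(798,285),interpolation=cv2.INTER_CUBIC),cv2.resize(s[125:225,370:510],(430,307),interpolation=cv2.INTER_CUBIC).copy() if 0 else np.hstack([cv2.resize(s[125:215,370:500],(443,307),interpolation=cv2.INTER_CUBIC),cv2.resize(t[110:205,130:240][:,:,::-1],(355,307),interpolation=cv2.INTER_CUBIC)])]))
E
```

```text
16.9333 [0.63249795 0.07990055 0.25914095] [-3.14075758e+00 -4.66371027e-04  2.02699704e+00] [-0.02267488  0.44466887  0.52762263]
```

View pics/c11.png

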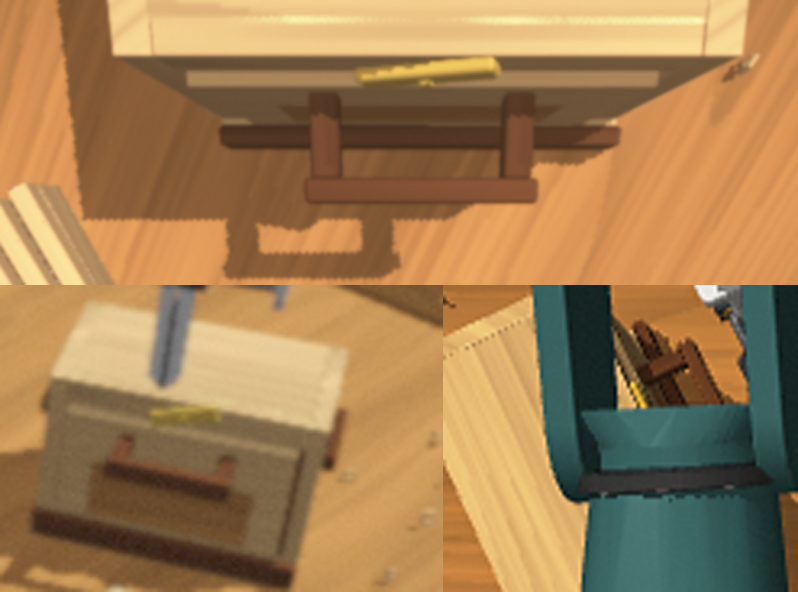

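The wrist crop shows the front's top edge as a light strip, crop rows 72–86, columns 187–660, standing proud below the rail. The posts and bar lie before it at rows 92–200. I'll put numbers on its lean and height.

```bash
python3 - <<'E'
from h import *
o=np.array([.6325,.0799,.2591]); ny=2.027; n=np.array([np.cos(ny),np.sin(ny)]);u=np.array([-n[1],n[0]])
h=cv2.cvtColor(cv2.imread("pics/W11.png"),cv2.COLOR_BGR2HSV).astype(int)
for x in(230,265,420,445): print(x,[(y,*map(int,h[y,x,1:])) for y in range(24,80)])
for y in(41,43): print("row",y,[(x,int(h[y,x,2])) for x in list(range(200,216))+list(range(448,466))])
f=lambda uv,z:(on("W11",uv,z)-o)[:2]@n*1e3
r=f((320,29.5),.168); print("rail",r)
for v in(37,38,45,46): print("row",v,[round(f((320,v),z)-r-75,1) for z in(.134,.138,.142,.150)])
print("lip inner",f((320,66),.026)-r-75,f((320,65),.026)-r-75)
for v in(187/1.9,202/1.9): print("bar",[round(f((320,v),z)-r-75,1) for z in(.108,.118,.128)])
K=ld("W11")["K"];print("f",K[0,0],ld("W11")["c"])
# expected rows when flush
for nm,x,z in(("rail top",-75,.168),("rail bot",-75,.142),("panel top front",-75,.138),("lip in",-82.4,.026),("lip out",-92,.026),("bar in top",-113,.128),("bar out top",-125,.128),("bar out bot",-125,.108)):
    q=o.copy();q[:2]+=n*(x+75+r)/1e3;q[2]=z;print(nm,proj("W11",q).round(1))
E
```

```text
230 [(24, 107, 242), (25, 107, 242), (26, 108, 241), (27, 109, 238), (28, 116, 220), (29, 118, 166), (30, 119, 118), (31, 119, 105), (32, 119, 103), (33, 117, 100), (34, 120, 100), (35, 119, 101), (36, 120, 113), (37, 118, 140), (38, 118, 160), (39, 118, 166), (40, 118, 168), (41, 118, 169), (42, 117, 170), (43, 118, 169), (44, 117, 161), (45, 117, 139), (46, 119, 114), (47, 120, 104), (48, 119, 103), (49, 119, 103), (50, 118, 104), (51, 118, 104), (52, 115, 104), (53, 119, 103), (54, 116, 103), (55, 120, 102), (56, 120, 102), (57, 118, 102), (58, 119, 101), (59, 119, 101), (60, 118, 102), (61, 116, 110), (62, 116, 130), (63, 116, 145), (64, 118, 141), (65, 120, 115), (66, 128, 82), (67, 144, 71), (68, 141, 74), (69, 148, 76), (70, 143, 80), (71, 147, 83), (72, 146, 84), (73, 149, 84), (74, 151, 83), (75, 147, 78), (76, 144, 76), (77, 142, 90), (78, 147, 116), (79, 151, 132)]
265 [(24, 107, 242), (25, 108, 241), (26, 108, 241), (27, 110, 238), (28, 117, 221), (29, 118, 168), (30, 119, 120), (31, 119, 107), (32, 118, 106), (33, 118, 106), (34, 119, 105), (35, 118, 104), (36, 120, 113)
[... 3380 characters left out ...]
, np.float64(-76.3)]
row 38 [np.float64(-73.6), np.float64(-74.4), np.float64(-75.3), np.float64(-77.0)]
row 45 [np.float64(-79.1), np.float64(-79.9), np.float64(-80.7), np.float64(-82.3)]
row 46 [np.float64(-79.9), np.float64(-80.7), np.float64(-81.4), np.float64(-83.0)]
lip inner -80.6685958306139 -79.56401777618892
bar [np.float64(-121.6), np.float64(-122.1), np.float64(-122.7)]
bar [np.float64(-128.9), np.float64(-129.2), np.float64(-129.5)]
f 329.8712320075692 [0.60279512 0.13845744 0.43715896]
rail top [324.7  29.5]
rail bot [324.6  37.6]
panel top front [324.6  38.7]
lip in [324.3  67.6]
lip out [324.3  76.2]
bar in top [324.5  87.2]
bar out top [324.5 101.1]
bar out bot [324.5 102.1]
```

The front is upright but about 4–5 mm out all along, its foot against the lip. I had backed off 3.6 mm while the fingers were still gripping. Pushing the bar gently only rocks it. A firmer push on the pull should slide the foot home.

Call:
step_arm([
  [[0,0,-40,0,0],[0,0,-80,0,0],[0,0,-120,0,0],[-5,15,-150,0,0],[-12,33,-157,0,0],[-19,50,-157,0,0],[-21,56,-157,0,0],[-21,56,-157,0,0]],
])

```text
time: 17.6
tool_pos: [0.6117, 0.1369, 0.1029]
ee_rot: [3.141, -0.0, 2.029]
wrist_force: [-0.7, 0.2, 1.6]
width: 0.0004
```

Call:
step_arm([
  [[-1,2,0,0,0],[-2,4,0,0,0],[-3,6,0,0,0],[-4,8,0,0,0],[-4,8,0,0,0],[-4,8,0,0,0]],
])

```text
time: 18.1
tool_pos: [0.6087, 0.1428, 0.1029]
ee_rot: [3.141, 0.001, 2.025]
wrist_force: [0.5, 0.4, 0.6]
width: 0.0007
```

Call:
step_arm([
  [[-1,2,0,0,0],[-2,4,0,0,0],[-3,6,0,0,0],[-3,6,0,0,0],[-3,6,0,0,0]],
])

```text
time: 18.52
tool_pos: [0.6075, 0.1453, 0.1028]
ee_rot: [3.14, 0.008, 2.024]
wrist_force: [5.3, -9.2, -1.1]
width: 0.0001
```

Call:
step_arm([
  [[-1,1,0,0,0],[-1,2,0,0,0],[-1,3,0,0,0],[-1,3,0,0,0]],
])

```text
time: 18.85
tool_pos: [0.6074, 0.1454, 0.1027]
ee_rot: [3.141, 0.014, 2.022]
wrist_force: [6.8, -14.4, -0.8]
width: 0.0005
```

Call:
step_arm([
  [[-1,2,0,0,0],[-1,3,0,0,0],[-2,4,0,0,0],[-2,4,0,0,0]],
])

```text
time: 19.18
tool_pos: [0.6074, 0.1454, 0.1028]
ee_rot: [3.141, 0.021, 2.02]
wrist_force: [11.0, -22.4, -2.8]
width: 0.0006
```

Call:
step_arm([
  [[-1,2,0,0,0],[-1,3,0,0,0],[-2,4,0,0,0],[-2,4,0,0,0]],
])

```text
time: 19.52
tool_pos: [0.6074, 0.1453, 0.1029]
ee_rot: [3.14, 0.029, 2.018]
wrist_force: [14.7, -29.3, -3.8]
width: 0.0006
```

33 N and no movement. I measure the bar against the rail with the wrist camera while pushing, from the mask numbers only.

```bash
python3 - <<'E'
from h import *
cam("wrist","W12"); ob=robot.get_obs(); o=ob["tool_pos"]; ny=ob["ee_rot"][2]; print(o,ob["ee_rot"]); n=np.array([np.cos(ny),np.sin(ny)])
h=cv2.cvtColor(cv2.imread("pics/W12.png"),cv2.COLOR_BGR2HSV).astype(int)
for x in(120,225,265,385,420,520):
    v=h[:,x,2]; print(x,[(y,*map(int,h[y,x])) for y in range(70,250,1) if abs(v[y+1]-v[y-1])>14])
def row(x,z): 
    q=o.copy();q[:2]+=n*x/1e3;q[2]=z;return proj("W12",q).round(1)[1]
for z in(.168,.142,.138,.128,.108): print(z,[(x,row(x,z)) for x in(70,65,60,55,50,20,15,10,5)])
E
```

```text
[0.60744247 0.14536126 0.10291865] [3.13991153 0.02889011 2.01763585]
120 [(139, 18, 113, 230), (140, 16, 118, 209), (141, 16, 124, 168), (142, 14, 137, 143), (194, 14, 152, 141), (195, 14, 154, 171), (196, 14, 155, 202), (197, 14, 155, 217), (242, 14, 155, 206), (243, 14, 156, 177), (244, 14, 151, 145), (249, 14, 150, 138)]
225 [(138, 18, 111, 234), (139, 17, 116, 215), (140, 16, 118, 168), (141, 14, 124, 119), (142, 14, 138, 94), (162, 12, 147, 92), (163, 11, 151, 108), (164, 11, 148, 122), (209, 11, 151, 115), (210, 11, 151, 103), (211, 11, 151, 88), (213, 11, 152, 99), (214, 10, 153, 110)]
265 [(138, 18, 113, 232), (139, 16, 118, 210), (140, 17, 125, 170), (147, 20, 157, 182), (148, 20, 160, 214), (150, 21, 158, 225), (151, 20, 159, 213), (152, 20, 158, 194), (153, 19, 154, 167), (154, 17, 152, 146), (191, 14, 153, 132), (192, 14, 153, 150), (193, 14, 154, 187), (194, 14, 154, 213), (201, 14, 153, 219), (202, 14, 156, 190), (203, 14, 154, 136), (204, 13, 150, 85), (205, 12, 154, 68), (211, 10, 146, 75), (212, 11, 148, 88), (213, 10, 148, 105), (214, 11, 152, 114), (248, 14, 149, 
[... 1584 characters left out ...]
57.4))]
0.138 [(70, np.float64(109.6)), (65, np.float64(121.9)), (60, np.float64(133.9)), (55, np.float64(145.8)), (50, np.float64(157.5)), (20, np.float64(223.2)), (15, np.float64(233.5)), (10, np.float64(243.6)), (5, np.float64(253.6))]
0.128 [(70, np.float64(109.3)), (65, np.float64(120.9)), (60, np.float64(132.2)), (55, np.float64(143.3)), (50, np.float64(154.2)), (20, np.float64(216.1)), (15, np.float64(225.9)), (10, np.float64(235.4)), (5, np.float64(244.9))]
0.108 [(70, np.float64(109.0)), (65, np.float64(119.2)), (60, np.float64(129.2)), (55, np.float64(139.1)), (50, np.float64(148.8)), (20, np.float64(204.3)), (15, np.float64(213.0)), (10, np.float64(221.7)), (5, np.float64(230.2))]
```

Under the push the bar sits at −113.4/−124.4 (nominal −113/−125), so the top goes flush and then rocks back while the foot stays out. I'll take it by the posts again, slide it in as a whole, and this time wait for the fingers to let go.

Call:
step_arm([
  [[5,-10,0,0,0],[11,-23,0,0,0],[11,-23,30,0,0],[11,-23,70,0,40],[11,-23,105,0,40],[0,0,105,0,40],[-8,17,105,0,40],[-8,17,105,0,40]],
])

```text
time: 20.23
tool_pos: [0.591, 0.1807, 0.2087]
ee_rot: [3.14, -0.003, 2.03]
wrist_force: [0.4, -0.3, 0.1]
width: 0.0303
```

Call:
step_arm([
  [[0,0,0,0,40],[0,0,0,0,40],[0,0,0,0,40]],
])

```text
time: 20.48
tool_pos: [0.5922, 0.1766, 0.2066]
ee_rot: [-3.14, -0.0, 2.025]
wrist_force: [0.0, -0.1, -0.2]
width: 0.0375
```

```bash
cat > gap.py <<'E'
from h import *
import sys
nm=sys.argv[1]
cam("wrist",nm); ob=robot.get_obs(); o=ob["tool_pos"]; ny=ob["ee_rot"][2]; print(ob["time"],o.round(4),ob["ee_rot"].round(3),ob["width"].round(4)); n=np.array([np.cos(ny),np.sin(ny)]);u=np.array([-n[1],n[0]])
h=cv2.cvtColor(cv2.imread(f"pics/{nm}.png"),cv2.COLOR_BGR2HSV).astype(int)
f=lambda uv,z:[round(float((on(nm,uv,z)-o)[:2]@w*1e3),1) for w in(n,u)]
for x in map(int,sys.argv[2:]):
    v=h[:,x,2]; print(x,[(y,*map(int,h[y,x])) for y in range(150,250) if abs(v[y+1]-v[y-1])>14])
def row(x,z): 
    q=o.copy();q[:2]+=n*x/1e3;q[2]=z;return proj(nm,q).round(1)[1]
for x in(30,25,20,15): print("n",x,"rail row",row(x,.168))
for x in(-10,-15,-20,-25,-30): print("n",x,"bar-top row",row(x,.128))
m=((h[...,0]>18)&(h[...,0]<34)&(h[...,1]>140)&(h[...,2]>150)).astype(np.uint8)
k,l,s,c=cv2.connectedComponentsWithStats(m); print("yellow",[s[q].tolist() for q in range(1,k) if s[q,4]>25 and 150<c[q][1]<230])
E
python3 gap.py W13 200 320 340 460
```

```text
Traceback (most recent call last):
  File "gap.py", line 4, in <module>
    cam("wrist",nm); ob=robot.get_obs(); o=ob["tool_pos"]; ny=ob["ee_rot"][2]; print(ob["time"],o.round(4),ob["ee_rot"].round(3),ob["width"].round(4)); n=np.array([np.cos(ny),np.sin(ny)]);u=np.array([-n[1],n[0]])
                                                                                                                                 ^^^^^^^^^^^^^^^^^
AttributeError: 'float' object has no attribute 'round'
```

```bash
sed -i 's/ob\["width"\].round(4)/round(float(ob["width"]),4)/' gap.py; python3 gap.py W13 200 320 340 460
```

```text
20.5833 [0.5924 0.1765 0.2068] [-3.141 -0.     2.025] 0.0379
200 [(177, 16, 119, 214), (178, 16, 124, 171), (179, 15, 138, 131), (203, 14, 153, 135), (204, 14, 154, 169), (205, 14, 155, 194), (228, 14, 155, 194), (229, 14, 155, 163), (230, 14, 155, 132), (248, 14, 153, 115), (249, 13, 144, 103)]
320 [(176, 17, 114, 226), (177, 16, 120, 212), (178, 17, 130, 179), (179, 20, 154, 186), (180, 20, 160, 217), (183, 20, 160, 217), (184, 20, 160, 196), (185, 19, 155, 161), (186, 17, 150, 129), (202, 14, 150, 119), (203, 14, 151, 140), (204, 14, 153, 168), (205, 14, 154, 182), (209, 14, 154, 189), (210, 14, 155, 169), (211, 14, 154, 126), (212, 13, 149, 84), (216, 11, 144, 83), (217, 11, 148, 100), (218, 11, 149, 111), (229, 12, 154, 129), (230, 13, 154, 171), (231, 14, 155, 198)]
340 [(176, 17, 116, 227), (177, 17, 118, 211), (178, 18, 128, 173), (179, 20, 150, 175), (180, 20, 158, 205), (181, 20, 159, 222), (184, 21, 159, 220), (185, 20, 159, 207), (186, 20, 157, 182), (187, 18, 154, 151), (188, 16, 149, 128), (202, 14, 150, 122), (203, 14, 152, 141), (204, 14, 154, 169), (205, 14, 154, 185), (209, 14, 154, 184), (210, 14, 152, 164), (211, 13, 152, 124), (212, 13, 147, 85), (216, 12, 147, 85), (217, 12, 150, 100), (218, 11, 150, 114), (228, 11, 153, 117), (229, 12, 153, 132), (230, 13, 154, 175), (231, 14, 154, 202)]
460 [(158, 25, 91, 237), (177, 17, 119, 223), (178, 15, 131, 197), (248, 14, 156, 175), (249, 14, 154, 154)]
n 30 rail row 172.4
n 25 rail row 179.7
n 20 rail row 187.1
n 15 rail row 194.3
n -10 bar-top row 213.0
n -15 bar-top row 218.9
n -20 bar-top row 224.7
n -25 bar-top row 230.5
n -30 bar-top row 236.3
yellow [[286, 179, 84, 10, 602]]
```

Now the bar measures −114.8/−125.8, within about 1 mm of nominal (it was 5 mm out). The firm push did slide the foot home. I try the button again.

Call:
step_arm([
  [[-12,1,5,0,0],[-25,2,5,0,0],[-25,2,5,0,0],[-25,2,5,0,0],[-25,2,-20,0,0],[-25,2,-40,0,0],[-25,2,-45,0,0],[-25,2,-45,0,0]],
])

```text
time: 21.25
tool_pos: [0.5665, 0.1785, 0.1597]
ee_rot: [-3.137, -0.001, 2.025]
wrist_force: [0.2, 0.3, -0.2]
width: 0.0003
```

Call:
step_arm([
  [[0,0,-2,0,0],[0,0,-4,0,0],[0,0,-6,0,0],[0,0,-8,0,0],[0,0,-8,0,0]],
])

```text
time: 21.67
tool_pos: [0.5681, 0.1793, 0.1555]
ee_rot: [3.139, 0.001, 2.026]
wrist_force: [1.0, 0.6, 2.0]
width: 0.0003
```

Call:
step_arm([
  [[0,0,-2,0,0],[0,0,-4,0,0],[0,0,-6,0,0],[0,0,-6,0,0]],
])

```text
time: 22.0
tool_pos: [0.5671, 0.1791, 0.1482]
ee_rot: [-3.141, -0.0, 2.026]
wrist_force: [0.7, 0.8, 3.0]
width: 0.0003
```

It turns freely at 3 N, past the earlier jam. Further down.

Call:
step_arm([
  [[0,0,-2,0,0],[0,0,-4,0,0],[0,0,-6,0,0],[0,0,-8,0,0],[0,0,-10,0,0],[0,0,-10,0,0]],
])

```text
time: 22.5
tool_pos: [0.5666, 0.1789, 0.1374]
ee_rot: [-3.139, -0.0, 2.026]
wrist_force: [-1.5, -1.6, 2.8]
width: 0.0006
```

The button should now be nearly upright. I rise, straddle its upper end with the jaws along the rail, and close to straighten it.

Call:
step_arm([
  [[0,0,20,0,0],[0,0,50,0,0],[0,0,75,0,0],[17,14,75,0,60],[17,14,75,0,60],[17,14,75,0,60],[17,14,75,0,60],[17,14,75,0,60]],
])

```text
time: 23.17
tool_pos: [0.5833, 0.1927, 0.2116]
ee_rot: [-3.138, -0.001, 2.026]
wrist_force: [-0.4, -0.4, 0.6]
width: 0.0302
```

```bash
python3 gap.py W14 460; python3 - <<'E'
import sys; sys.path.insert(0,'.')
from h import *
o=robot.get_obs()["tool_pos"]; ny=2.026; n=np.array([np.cos(ny),np.sin(ny)]);u=np.array([-n[1],n[0]])
h=cv2.cvtColor(cv2.imread("pics/W14.png"),cv2.COLOR_BGR2HSV)
m=cv2.inRange(h,(18,130,90),(34,255,255)); m[:150]=0; m[235:]=0; m[:,:200]=0; m[:,450:]=0
k,l,s,c=cv2.connectedComponentsWithStats(m)
for q in range(1,k):
    if s[q,4]>15: print(s[q],c[q], [[round(float((on("W14",(x,c[q][1]),.185)-o)[:2]@w*1e3),1) for w in(n,u)] for x in(s[q,0],s[q,0]+s[q,2])])
E
```

```text
23.2167 [0.5834 0.1927 0.212 ] [-3.139e+00 -1.000e-03  2.026e+00] 0.0344
460 [(202, 17, 120, 219), (203, 15, 131, 192), (248, 14, 154, 180), (249, 14, 153, 158)]
n 30 rail row 171.2
n 25 rail row 178.4
n 20 rail row 185.6
n 15 rail row 192.7
n -10 bar-top row 211.3
n -15 bar-top row 217.1
n -20 bar-top row 222.9
n -25 bar-top row 228.6
n -30 bar-top row 234.2
yellow [[333, 209, 22, 10, 161]]
[314 204  41  15 421] [336.87648456 210.20665083] [[7.3, 7.2], [7.3, -19.3]]
```

The upper end leans to −y by about 20° (extent u −19 to +7). I descend astride it and close.

Call:
step_arm([
  [[0,0,0,0,60],[0,0,-2,0,60],[0,0,-10,0,60],[0,0,-20,0,60],[0,0,-30,0,60],[0,0,-37,0,60],[0,0,-37,0,60]],
])

```text
time: 23.8
tool_pos: [0.5829, 0.1928, 0.1731]
ee_rot: [-3.136, -0.001, 2.026]
wrist_force: [-0.4, 0.4, -1.0]
width: 0.0561
```

Call:
step_arm([
  [[-1,0,0,0,40],[-1,0,0,0,25],[-1,0,0,0,20],[-1,0,0,0,15],[-1,0,0,0,15],[-1,0,0,0,15],[-1,0,0,0,15],[-1,0,0,0,15]],
])

```text
time: 24.47
tool_pos: [0.5842, 0.1934, 0.1778]
ee_rot: [3.138, 0.001, 2.026]
wrist_force: [3.3, 2.1, 5.4]
width: 0.0151
```

The jaws closed on the (probably rounded) end at 15 mm. I release, wait for the opening, rise and check the angle from outside.

Call:
step_arm([
  [[0,0,0,0,60],[0,0,0,0,60],[0,0,0,0,60],[0,0,0,0,60],[0,0,0,0,60],[0,0,0,0,60]],
])

```text
time: 24.97
tool_pos: [0.5828, 0.1929, 0.1758]
ee_rot: [-3.14, -0.0, 2.026]
wrist_force: [-0.5, 0.2, 0.9]
width: 0.0515
```

Call:
step_arm([
  [[0,0,15,0,60],[0,0,40,0,60],[10,-20,60,0,60],[22,-45,75,0,60],[35,-72,85,0,60],[45,-95,85,0,60],[53,-108,85,0,60],[53,-108,85,0,60]],
])

```text
time: 25.63
tool_pos: [0.6373, 0.0823, 0.2604]
ee_rot: [-3.14, 0.0, 2.022]
wrist_force: [-0.2, 0.8, -1.0]
width: 0.0562
```

Call:
step_arm([
  [[0,0,0,0,60],[0,0,0,0,60],[0,0,0,0,60]],
])

```text
time: 25.88
tool_pos: [0.6356, 0.0866, 0.261]
ee_rot: [-3.141, -0.001, 2.028]
wrist_force: [-0.1, 0.6, -0.1]
width: 0.0565
```

```bash
cat > btn.py <<'E'
from h import *
import sys
nm=sys.argv[1]; cam("wrist",nm); cam("scene","S"+nm); ob=robot.get_obs(); o=ob["tool_pos"]; print(ob["time"],o.round(4),ob["ee_rot"].round(4))
im=cv2.imread(f"pics/{nm}.png"); h=cv2.cvtColor(im,cv2.COLOR_BGR2HSV); v=h[...,2].astype(int)
m=cv2.inRange(h,(18,130,60),(34,255,255)); m[90:]=0; m[:,:250]=0; m[:,400:]=0
for y in range(0,80):
    xs=np.where(m[y])[0]
    if len(xs)>3: print(y,xs.min(),xs.max(),len(xs),end=" | ")
print()
for x in(180,230,265,420,445,480): print(x,[(y,int(v[y,x])) for y in range(8,85) if abs(v[y+1,x]-v[y-1,x])>20])
for y in(20,): print("case top sides",[x for x in range(100,540) if abs(int(v[y,x+1])-int(v[y,x-1]))>40])
E
python3 btn.py W15
```

```text
25.9833 [0.6358 0.0865 0.2614] [-3.1414e+00 -4.0000e-04  2.0277e+00]
33 321 333 13 | 34 315 334 20 | 35 314 335 22 | 36 314 335 22 | 37 313 336 24 | 38 313 336 24 | 39 314 336 23 | 40 313 336 24 | 41 314 336 23 | 42 315 336 22 | 43 315 336 22 | 44 316 336 21 | 45 317 336 20 | 46 317 336 20 | 47 317 337 21 | 48 317 337 21 | 49 318 337 20 | 50 318 337 20 | 51 319 337 19 | 52 319 337 19 | 53 320 337 18 | 54 320 337 18 | 55 321 335 15 | 
180 [(35, 242), (36, 220), (37, 161), (38, 117), (45, 125)]
230 [(35, 235), (36, 211), (37, 153), (38, 113), (43, 113), (44, 138), (46, 123), (66, 118), (67, 136), (69, 130), (70, 99), (71, 73), (82, 89), (83, 116)]
265 [(35, 236), (36, 215), (37, 159), (38, 116), (43, 114), (44, 139), (46, 125), (70, 92), (82, 85), (83, 109)]
420 [(36, 230), (37, 179), (38, 127), (43, 115), (44, 135), (46, 132), (47, 113), (66, 114), (67, 135), (69, 152), (70, 128), (71, 102), (80, 110), (81, 89), (82, 88), (83, 118), (84, 155)]
445 [(36, 233), (37, 184), (38, 131), (43, 115), (44, 134), (46, 132), (57, 113), (58, 139), (59, 178), (60, 203)]
480 [(36, 234), (37, 190), (38, 135), (40, 117), (41, 141), (42, 179), (43, 202)]
case top sides [137, 138, 139, 161, 162, 492]
```

```bash
python3 - <<'E'
from h import *
nm="W15"; o=np.array([.6358,.0865,.2614]); ny=2.0277; n=np.array([np.cos(ny),np.sin(ny)]);u=np.array([-n[1],n[0]])
g=lambda uv,z:[round(float((on(nm,uv,z)-o)[:2]@w*1e3),1) for w in(n,u)]
print("rail",g((320,37),.168))
for a,b,y,z in((314,336,36,.178),(313,336,38,.178),(317,336,46,.155),(319,337,52,.13),(320,337,54,.125)): print(y,z,g((a,y),z),g((b,y),z))
print("case corners",g((161.5,37),.168),g((492.5,37),.168))
r=g((320,37),.168)[0]
for t,x,z in(("rail bot",-75,.142),("flush top",-75,.138),("2 proud",-77,.138),("4 proud",-79,.138),("btn top end",-81.5,.185),("btn bot",-81.5,.125),("lip in",-82.4,.026),("floor -75",-75,.014)):
    q=o.copy();q[:2]+=n*(x+75+r)/1e3;q[2]=z;print(t,proj(nm,q).round(1))
d=ld("SW15"); S=cv2.imread("pics/SW15.png"); h=cv2.cvtColor(S,cv2.COLOR_BGR2HSV)
m=cv2.inRange(h,(20,110,90),(34,255,255)); m[:,:400]=0;m[:,470:]=0;m[:130]=0;m[200:]=0
ys,xs=np.where(m); print(len(xs)); 
for y in sorted(set(ys)): print(y,xs[ys==y].min(),xs[ys==y].max(),end=" | ")
org=o[:2]+n*(r+75)/1e3
cy=(g((161.5,37),.168)[1]+g((492.5,37),.168)[1])/2; org=org+u*cy/1e3
for z in(.185,.155,.125): print(z,proj("SW15",[*(org-n*.0815),z]).round(1))
E
```

```text
rail [125.4, 3.6]
36 0.178 [123.9, 7.9] [123.9, -8.2]
38 0.178 [122.5, 8.7] [122.5, -8.2]
46 0.155 [121.6, 6.2] [121.6, -9.1]
52 0.13 [121.6, 4.9] [121.6, -10.9]
54 0.125 [120.8, 4.1] [120.8, -11.1]
case corners [125.4, 124.3] [125.4, -127.6]
rail bot [324.6  44.3]
flush top [324.6  45.3]
2 proud [324.6  47.9]
4 proud [324.6  50.4]
btn top end [324.9  41.2]
btn bot [324.6  56.3]
lip in [324.2  72. ]
floor -75 [324.2  66.9]
110
154 423 425 | 155 422 426 | 156 422 427 | 157 422 426 | 158 421 426 | 159 421 427 | 160 411 427 | 161 422 427 | 162 422 427 | 163 421 426 | 164 421 426 | 165 421 426 | 166 416 426 | 167 421 426 | 168 420 426 | 169 420 426 | 170 420 426 | 171 421 425 | 172 425 425 | 0.185 [424.5 155.4]
0.155 [423.  163.8]
0.125 [421.6 172.1]
```

The front's top edge now lies within about 1 mm of flush. The button is about 3.5° past upright (top u 0, foot u −3.3). I squeeze again 2 mm further to −y and a little deeper.

Call:
step_arm([
  [[-12,28,0,0,60],[-26,56,-5,0,60],[-40,85,-15,0,60],[-51,109,-30,0,60],[-51,109,-45,0,60],[-51,109,-65,0,60],[-51,109,-80,0,60],[-51,109,-87,0,60]],
])

```text
time: 26.65
tool_pos: [0.5835, 0.195, 0.1718]
ee_rot: [-3.138, -0.001, 2.028]
wrist_force: [0.1, -0.7, 0.1]
width: 0.0564
```

Call:
step_arm([
  [[0,0,0,0,60],[0,0,0,0,40],[0,0,0,0,25],[0,0,0,0,18],[0,0,0,0,15],[0,0,0,0,15],[0,0,0,0,15],[0,0,0,0,15]],
])

```text
time: 27.32
tool_pos: [0.5851, 0.1938, 0.1749]
ee_rot: [-3.141, 0.0, 2.026]
wrist_force: [-1.3, -0.6, 1.7]
width: 0.0155
```

Call:
step_arm([
  [[0,0,0,0,60],[0,0,0,0,60],[0,0,0,0,60],[0,0,0,0,60],[0,0,0,0,60],[0,0,0,0,60]],
])

```text
time: 27.82
tool_pos: [0.5854, 0.1941, 0.1744]
ee_rot: [3.142, 0.0, 2.026]
wrist_force: [-0.6, -0.4, -0.5]
width: 0.052
```

Call:
step_arm([
  [[0,0,15,0,60],[0,0,40,0,60],[10,-20,60,0,60],[22,-45,75,0,60],[35,-72,85,0,60],[45,-95,85,0,60],[53,-108,85,0,60],[53,-108,85,0,60]],
])

```text
time: 28.48
tool_pos: [0.6394, 0.0834, 0.2586]
ee_rot: [-3.141, 0.0, 2.022]
wrist_force: [-0.2, 1.1, -1.1]
width: 0.0562
```

Call:
step_arm([
  [[0,0,0,0,60],[0,0,0,0,60],[0,0,0,0,60]],
])

```text
time: 28.73
tool_pos: [0.6377, 0.0876, 0.2591]
ee_rot: [-3.141, -0.001, 2.028]
wrist_force: [-0.2, 0.4, 0.4]
width: 0.0564
```

```bash
python3 btn.py W16; python3 - <<'E'
from h import *
nm="W16"; ob=robot.get_obs();o=ob["tool_pos"]; ny=ob["ee_rot"][2]; n=np.array([np.cos(ny),np.sin(ny)]);u=np.array([-n[1],n[0]])
h=cv2.cvtColor(cv2.imread("pics/W16.png"),cv2.COLOR_BGR2HSV); m=cv2.inRange(h,(18,130,60),(34,255,255)); m[90:]=0; m[:,:250]=0; m[:,400:]=0
ys=[y for y in range(90) if (m[y]>0).sum()>15]; y0,y1=ys[0],ys[-1]
for y in range(y0,y1+1,3):
    z=.185-.06*(y-y0)/(y1-y0); xs=np.where(m[y])[0]; p=[(on(nm,(x,y),z)-o)[:2]@u*1e3 for x in(xs.min(),xs.max()+1)]; print(y,round(z,3),np.round(p,1),round(sum(p)/2,1))
E
```

```text
28.8333 [0.6378 0.0875 0.2594] [-3.1415e+00 -4.0000e-04  2.0277e+00]
33 313 332 20 | 34 312 333 22 | 35 312 333 22 | 36 312 334 23 | 37 311 334 24 | 38 311 334 24 | 39 312 334 23 | 40 312 334 23 | 41 313 334 22 | 42 313 334 22 | 43 313 334 22 | 44 314 334 21 | 45 314 334 21 | 46 314 334 21 | 47 314 334 21 | 48 315 334 20 | 49 315 333 19 | 50 315 334 20 | 51 316 333 18 | 52 316 333 18 | 53 316 333 18 | 54 317 333 17 | 55 318 332 15 | 
180 [(34, 228), (35, 210), (36, 163), (37, 122), (46, 123)]
230 [(35, 222), (36, 171), (37, 120), (42, 108), (43, 127), (45, 133), (46, 114), (65, 106), (66, 123), (69, 121), (70, 90), (81, 71), (82, 93), (83, 119)]
265 [(35, 224), (36, 174), (37, 124), (42, 109), (43, 128), (45, 135), (46, 115)]
420 [(35, 239), (36, 210), (37, 153), (38, 119), (43, 122), (46, 121), (66, 118), (67, 139), (68, 156), (70, 136), (71, 107), (79, 122), (80, 104), (82, 98), (83, 137), (84, 177)]
445 [(35, 242), (36, 218), (37, 159), (38, 122), (43, 119), (56, 113), (57, 138), (58, 178), (59, 203)]
480 [(35, 243), (36, 222), (37, 166), (38, 124), (39, 122), (40, 150), (41, 186)]
case top sides [135, 136, 157, 158, 490]
33 0.185 [ 8.4 -5.7] 1.3
36 0.176 [ 9.4 -7.5] 1.0
39 0.168 [ 9.7 -7.8] 1.0
42 0.159 [ 9.2 -8.1] 0.6
45 0.151 [ 8.6 -8.4] 0.1
48 0.142 [ 8.  -8.7] -0.3
51 0.134 [ 7.4 -8.1] -0.4
54 0.125 [ 6.7 -8.4] -0.9
```

The button is upright within about 2°, the front is flush, and the arm is clear. Handing in.

```bash
python3 -c "
from bench import robot
print(robot.close_job())"
```

```text
the job is handed in; nothing more can be done
None
```

The front is back in the tool case and the brass button is turned upright over its top edge; I handed the job in at about 29 s of the 61 s allowed. No verdict was reported.

**How it went:** I spread the fingers between the pull's posts, tilted the front to about 12–13° in the rack notch, set its lower edge in the groove and straightened it.

**What went wrong:**
- I backed off before the fingers had actually let go. That dragged the front about 4–5 mm out, with its foot probably against the lip.
- The first try at the button jammed on the proud top edge at 28 N.
- A 33 N push on the pull seated the front. The button then turned at about 3 N, and I straightened it by squeezing its upper end twice.

**Last checks:**
- **Front:** the top edge measures within about 1 mm of flush. The foot was only judged indirectly, from the pull bar's position and the button turning freely.
- **Button:** upright to about 2°, after 3.5° on the first squeeze.
- **Robot:** clear of everything, with wrist force near zero.
- **Measurement disagreement:** readings of the rail and the lip disagreed by 2–4 mm, about the camera's calibration error.
- **Other objects:** the mallet, chisel, block and dark board were never touched as far as forces and pictures showed. I did not re-measure them at the end.

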